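# Unload the sample cooler into the shaker tray

### The job

Unload the portable sample cooler for shaking: swing its red retaining arm right out until it clicks into its end detent, push each bottle that is in the cooler out of its bay with that bay's orange spring ejector, and lay the bottles flat in the blue shaker tray, one to a lane. When every bottle is in the tray, swing the arm fully shut across the empty bays and switch the chiller off by pushing its green toggle over towards the mouths. Leave the other things on the bench where they stand.

Things in the scene. Friction and masses are not known exactly. Their poses are not given: they have to be found in the camera images.
- cooler: Portable bench cooler, fixed, white, blue and grey, with three level bays for square bottles, side by side at y = -56, 0 and +56 mm (bays 1, 2, 3). Origin on the bench under it; its x axis points from the bay mouths to the rear, y along the row of bays, z up. A white control pod closes the +y end: x -15 to +100, y 88 to 133 mm, top at z = 88 mm.
- retainer (a joint): Red retaining arm on an upright hinge. 0 rad: shut, across the three mouths. Grows as it swings out (anticlockwise from above) to its stop at 1.60 rad, pointing away along the cooler's -x. An over-centre spring strut works it: it pulls shut (about 2 N at the pin) below about 1.1 rad, and past that drives it to the stop and holds it there. Bar 10 mm thick, z = 34 to 50 mm. Starts shut.
- retainer_pin (a point): On the axis of the black upright round pin at the arm's free end, at its very top: 115 mm above the bench, 197 mm from the hinge axis. The pin, 16 mm in diameter, free from z = 50 to 115 mm, is gripped from above. Shut, its axis stands 9 mm in front of the deck's edge: keep fingertips above the deck (70 mm) there.
- retainer_post (a point): On the arm's vertical hinge axis, at the post at cooler x = -67, y = -122 mm; z = 42 mm. The arm's spring strut lies beside the cooler from there to cooler x = 35, y = -180 mm, below z = 60 mm.
- eject1 (a joint): Ejector slide of bay 1 (y = -56 mm). 0 at rest; 0.065 m with its orange tab pushed all the way towards the mouth (cooler's -x). Its spring (2 N at rest, 6 N fully pressed) brings it back when let go. A full press slides the bottle about 65 mm out on the apron, cap first, so that some 33 mm of its square body is clear of the mouth; it stays out.
- eject2 (a joint): Ejector slide of bay 2 (y = 0), like eject1.
- eject3 (a joint): Ejector slide of bay 3 (y = +56 mm), like eject1.
- tab1 (a point): Orange thumb tab of ejector 1, standing above the deck: an upright plate 30 mm wide, 10 mm thick, from z = 72 to 98 mm. This point is the middle of its rear face (the face to push on), at z = 85 mm. Behind it (cooler's +x) the deck is free, so closed fingers can come down behind it from above and push.
- tab2 (a point): Orange thumb tab of ejector 2, like tab1.
- tab3 (a point): Orange thumb tab of ejector 3, like tab1.
- bottleA: White square bottle, 108 mm long with its yellow cap, 0.12 kg. Origin on its axis at mid length; its x axis runs from cap to base. Body 34 x 34 mm from x = -24 to +54 mm; round cap 28 mm wide from x = -54 to -32 mm. Starts in a bay, level, cap 2 mm inside the mouth, base against the ejector, axis 41 mm above the bench. Two or three of the three bottles are present.
- bottleB: Another such bottle, in another bay, or absent.
- bottleC: Another such bottle, in another bay, or absent.
- tray: Blue shaker tray, black floor, loose, 158 mm (its x) by 232 mm (its y), 0.7 kg. Origin at the centre of its underside. Three lanes along its x, centred at y = -74, 0 and +74 mm, each 65 mm wide, 140 mm long inside. Floor 4 mm, rails and ribs 14 mm above the underside. A bottle lying in a lane has its axis 21 mm above the underside.
- wash_bottle: Bystander: white bottle with a blue cap, 150 mm tall.
- weight: Bystander: small steel disc weight, 44 mm in diameter, 18 mm high.
- pliers: Bystander: steel hand tool lying on the bench, 180 mm long.
- beaker: Bystander: glass beaker, 70 mm wide, 90 mm tall.
- reagent_jar: Bystander: amber jar with a red cap, 75 mm tall.
- gauge: Bystander: dial gauge on a magnetic foot, about 190 mm tall.
- spare_cap: Bystander: loose yellow cap, 38 mm in diameter, 20 mm high.
- mouth (a point): Middle of the lower edge of bay 2's mouth (cooler x = -58, y = 0, z = 24 mm). Bays: 38 mm wide and high, floor at z = 24 mm, opening to the cooler's -x; the floor runs on as a flat apron to x = -135. A mostly clear deck, top at z = 70 mm, covers them (x -58 to +100, y -94 to +94 mm), with a 12 mm slot over each bay: a bottle inside cannot be gripped, only pushed out by its ejector.
- switch (a joint): Chiller switch: a green toggle paddle on top of the control pod, pivoting at cooler x = 18, y = 110, z = 88 mm. 0 rad: on, leaning 0.5 rad towards the cooler's rear (+x); 1.0 rad: off, leaning 0.5 rad towards the mouths (-x). It stays where it is left; pushing it over takes about 1 to 2 N at its tip.
- switch_tip (a point): Middle of the free end of the green toggle paddle, which is 38 mm long, 22 mm wide (cooler y) and 8 mm thick.
Not all that is in view belongs to the job. What is shaped like the bottleB but brown or pink is not meant.

How it is judged (in metres and radians):
On the way, in this order (a step that is already met when the one before it is completed fails the run):
1. the retaining arm is swung right out into its end detent (past 1.5 rad) (value of joint retainer above 1.5 rad), for 0.2 s.
2. a bottle's ejector is pressed in (an ejector past 30 of its 65 mm) (value of joint any of eject1, eject2, eject3 above 0.03 m), for 0.05 s.
3. every bottle lies flat in a lane of the tray, let go, the arm still in its open detent and the chiller still on (z of bottleA in the frame of tray between 0.012 and 0.03 m and x of bottleA in the frame of tray between -0.03 and 0.03 m and y of bottleA in the frame of tray between -0.115 and 0.115 m and z of bottleB in the frame of tray between 0.012 and 0.03 m and x of bottleB in the frame of tray between -0.03 and 0.03 m and y of bottleB in the frame of tray between -0.115 and 0.115 m and z of bottleC in the frame of tray between 0.012 and 0.03 m and x of bottleC in the frame of tray between -0.03 and 0.03 m and y of bottleC in the frame of tray between -0.115 and 0.115 m and value of joint retainer above 1.5 rad and not (value of joint switch above 0.85 rad) and contact force between each of bottleA, bottleB, bottleC and the fingers below 0.2 N), for 0.2 s.
At the end, for the whole second after the job is handed in: Every bottle lies at rest in a lane of the tray (axis 12 to 30 mm above its underside, middle within 30 mm of mid-lane lengthwise), one to a lane; tray flat on the bench; ejectors sprung back (within 6 mm); arm shut (within 0.06 rad); chiller off (toggle past 0.85 rad) (z of bottleA in the frame of tray between 0.012 and 0.03 m and x of bottleA in the frame of tray between -0.03 and 0.03 m and y of bottleA in the frame of tray between -0.115 and 0.115 m and z of bottleB in the frame of tray between 0.012 and 0.03 m and x of bottleB in the frame of tray between -0.03 and 0.03 m and y of bottleB in the frame of tray between -0.115 and 0.115 m and z of bottleC in the frame of tray between 0.012 and 0.03 m and x of bottleC in the frame of tray between -0.03 and 0.03 m and y of bottleC in the frame of tray between -0.115 and 0.115 m and linear speed of each of bottleA, bottleB, bottleC below 0.03 m/s and value of joint retainer below 0.06 rad and value of joint switch above 0.85 rad and angle between tray's own z axis and vertical below 0.05 rad and height (world z) of tray below 0.01 m and value of joint each of eject1, eject2, eject3 below 0.006 m); the robot touches nothing.
It fails at once if another thing on the bench is pushed more than 30 mm from its place or knocked over (distance of any of wash_bottle, weight, pliers, beaker, reagent_jar, gauge, spare_cap from where it was at the start of the episode above 0.03 m or angle between any of wash_bottle, weight, pliers, beaker, reagent_jar, gauge, spare_cap's own z axis and vertical above 0.5 rad).
Of bottleA, bottleB, bottleC only 2 to 3 are there at a start; the rules pass over those that are not, and their reading is None.
At some moment in a run one of tray may be knocked a few centimetres aside while the robot is not near it.
Once in a run the grip may slacken for a moment while it holds something.
It also fails if it takes over 210 s, if anything falls off the work surface, if the arm or the gripper's body presses on something with over 40 N, if the wrist force passes 120 N, or if a joint passes its speed limit or range.

### The arm

A 6-joint arm with a two-finger parallel gripper is mounted at the origin on the work surface. World frame = base frame: x ahead of the robot, y to its left, z up, the work surface at z = 0. Lengths are in mm, angles in rad, forces in N, time in s.
With the tool pointing down it reaches from about 225 to 875 mm from the base axis. Payload 3.4 kg.
Tool frame: the origin (TCP) lies at the very end of the fingers, on their centre line; the grasp point (between the pads) lies 19 mm behind it (r.grasp_offset is the distance from the TCP to the grasp point, in mm); z points along the fingers, y is the line along which they close (so a half turn about z gives the same grasp; the last joint's range is limited). The gripper opens to 85 mm and grips with 20 to 120 N. Pads are 22 mm wide; open, the fingers measure 114 mm over their backs; the gripper's body (76 mm by 85 mm) begins 54 mm behind the grasp point. The pads swing forward as they close: fully open they stand 13 mm farther back than shut.
Start: joints at [-1.3, 0.276, 1.505, -0, 1.361, -0.121], TCP at [219.567, -531.463, 231.328] pointing down, gripper open.
Joint ranges: [-2.89, 2.89], [-0.75, 2.08], [0.22, 2.7], [-1.18, 4.32], [0.11, 2.71], [-2.7, 2.7]. Speed limits (rad/s): [2.57, 2.57, 3.14, 3.14, 3.14, 3.14].

### API

Orientations are given as a unit quaternion [x, y, z, w].
In Python, from station import r gives the robot as it stands.
- The arm moves only by the tool move_arm, never from a script. Its argument "deltas" is a list of rows, each an object of numbers: "wx", "wy", "wz": the turn, a rotation vector about the tool's x, y, z as a fraction of full scale; "x", "y", "z": the shift along the tool's x, y, z as a fraction of full scale; "claw": the opening, from -1 (shut) to 1 (fully open). A call has 1 to 12 rows; each row is the pose to reach, as a shift and turn from the pose commanded when the call began, along the tool's axes at that moment; what a row does not reach only later rows make up. Full scale, the value 1, is 200 mm for a shift and 60 degrees for a turn. A row lasts 1/8 s, in which the tool goes at most 62.5 mm and 10.7 degrees, less where a joint would pass 70% of its speed; a pose out of reach is approached as far as the arm can. A call with a number of a shift or a turn outside -1 to 1 is refused whole. A call with a gripper value outside its range is refused whole. The fingers move at their own pace and stop on an object; "squeeze" is the grip in N (left out, the last holds). Time passes only in rows, so rows that repeat a pose let the fingers close. It gives the time, the measured TCP pose, the force, the opening and the grip force at its end, in the units of the state.
- r.read_state(): the state, without advancing time (a new reading comes with each control period).
- r.get_image(name): name is "scene" or "top" or "wrist"; returns the picture (384x512x3 uint8, blue, green, red); there is no depth.
- r.calibration(name): a dict with "fx", "fy", "cx", "cy" (pixels), "origin" and "orientation" of the camera in the world. Camera axes: x right, y down, z forward; pixel columns grow to the right and rows downward; lengths in mm; the calibration is good to about 2 mm. The wrist camera is an equidistant fisheye: a pixel r from the principal point sees the ray r / f radians off the axis. A picture is of the moment at which its call begins: read the wrist's pose just before it. calibration takes no time and is no camera call; for the wrist camera it gives the pose at the moment of the call.
- r.close_job(): hands the job in; it is judged then, once.
The state is a dict: "clock": time; "joint_positions": joint angles; "joint_velocities": joint speeds; "joint_torque": joint torques, N m; "tool_pos": TCP position; "orientation": TCP orientation; "ft_force": force on the tool from outside, world axes, zero at the start; "ft_torque": the same for the moment, N m; "grip_width": finger opening in mm; "grasp_force": force on a finger pad.
Only numpy, scipy, OpenCV 4.12 (cv2) and the standard library are available. Lean on these libraries where they do the work, as an engineer would, in place of code of your own. Each camera call takes 0.05 s, during which the arm holds its last target. There are 200 camera calls.

## Working session

There is one attempt and no reset: what is moved stays moved. The work goes in short steps, Python scripts to look and compute and a tool call to move; the robot and the scene stay as the last step left them, time stands still between calls to the robot, and variables do not carry over. Pictures are saved under pics/ and viewed, at most 14 in all, crops included, and the job is handed in when it is done.

Besides the shell and the picture viewer there is one more tool, called after "Request:" as a command line: name --argument value ..., lists and objects as JSON in quotes. move_arm: Moves the arm, as the interface text tells. Its arguments: {"type":"object","properties":{"deltas":{"type":"array","items":{"type":"object","properties":{"wx":{"type":"number","minimum":-1,"maximum":1},"wy":{"type":"number","minimum":-1,"maximum":1},"wz":{"type":"number","minimum":-1,"maximum":1},"x":{"type":"number","minimum":-1,"maximum":1},"y":{"type":"number","minimum":-1,"maximum":1},"z":{"type":"number","minimum":-1,"maximum":1},"claw":{"type":"number"}}}},"squeeze":{"type":"number"}},"required":["deltas"]}

```bash
mkdir -p pics; ls
python3 - <<'E'
from station import r
import cv2
for n in("scene","top"):
    cv2.imwrite(f"pics/{n}0.png",r.get_image(n)); print(n,r.calibration(n))
print(r.calibration("wrist"));print(r.read_state())
E
```

```text
pics
scene {'fx': 375.3254665603301, 'fy': 375.3254665603301, 'cx': 258.7466523930251, 'cy': 184.51265051998837, 'origin': array([1089.99110522, -142.34054069,  957.53848344]), 'orientation': array([ 0.71028539,  0.64847812, -0.18310525, -0.20357617])}
top {'fx': 404.6228055559658, 'fy': 404.6228055559658, 'cx': 251.4545414035658, 'cy': 182.09589057449597, 'origin': array([ 477.71342033,  -97.7429065 , 1172.53535972]), 'orientation': array([-0.70549783,  0.70777458, -0.02877634,  0.02235795])}
{'fx': 297.3186396354542, 'fy': 297.3186396354542, 'cx': 255.7431493282948, 'cy': 187.35558749135413, 'origin': array([ 283.59371354, -505.10745843,  371.45052735]), 'orientation': array([ 0.82348953, -0.55009989, -0.07750622,  0.1150995 ])}
{'clock': 0.1, 'joint_positions': array([-1.30002485e+00,  2.76530922e-01,  1.50601446e+00, -6.28128516e-06,
        1.36074956e+00, -1.21015120e-01]), 'joint_velocities': array([-0.00067473, -0.0017332 , -0.00419617, -0.00111935,  0.00169096,
       -0.00194746]), 'joint_torque': array([-7.10095301e-04, -4.17707670e+01, -2.46405691e+01, -3.00264983e-04,
        5.83003712e-03, -1.85494730e-05]), 'tool_pos': array([ 219.41032301, -530.95943422,  230.52355596]), 'orientation': array([ 9.80873704e-01,  1.94643398e-01, -6.67352708e-05, -8.48532604e-04]), 'ft_force': array([ 0.05679798,  0.01737597, -0.55974467]), 'ft_torque': array([-0.02581951,  0.02307662, -0.04230159]), 'grasp_force': 0.0, 'grip_width': 85.21263008963123}
```

View pics/top0.png

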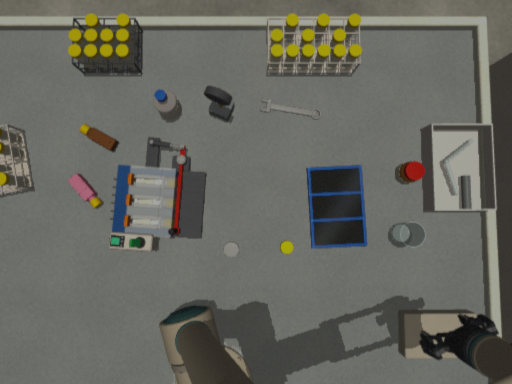

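View pics/scene0.png

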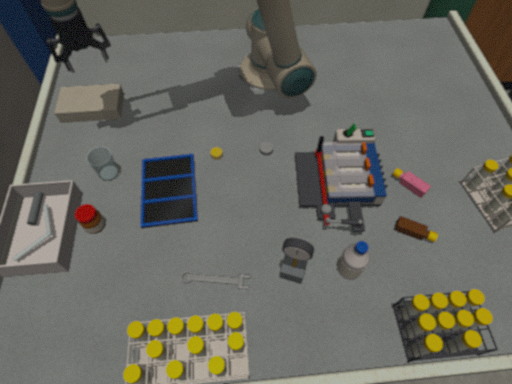

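```bash
cat > h.py <<'E'
import numpy as np, cv2
from scipy.spatial.transform import Rotation as R
from station import r
def ray(n,uv,c=None):
    c=c or r.calibration(n); p=(np.array(uv,float)-[c['cx'],c['cy']])/c['fx']
    if n=="wrist":
        t=np.hypot(*p); d=np.r_[p/t*np.sin(t),np.cos(t)] if t>1e-9 else np.array([0,0,1.])
    else: d=np.r_[p,1]
    d=R.from_quat(c['orientation']).apply(d); return c['origin'],d/np.linalg.norm(d)
def plane(n,uv,z,c=None):
    o,d=ray(n,uv,c); return o+d*(z-o[2])/d[2]
def tri(*rays):
    A=sum(np.eye(3)-np.outer(d,d) for o,d in rays); b=sum((np.eye(3)-np.outer(d,d))@o for o,d in rays)
    p=np.linalg.solve(A,b); return p,max(np.linalg.norm(np.cross(p-o,d)) for o,d in rays)
def blobs(im,lo,hi,amin=8,box=None):
    m=cv2.inRange(cv2.cvtColor(im,cv2.COLOR_BGR2HSV),lo,hi)
    if box: k=np.zeros_like(m);k[box[1]:box[3],box[0]:box[2]]=1;m*=k
    n,l,s,c=cv2.connectedComponentsWithStats(m)
    return [(c[i].round(1).tolist(),s[i].tolist()) for i in range(1,n) if s[i][4]>=amin],m
def local(dw):
    "world shift (mm) -> tool-axis fractions"
    q=r.read_state()['orientation']; return R.from_quat(q).inv().apply(dw)/200
E
python3 - <<'E'
import cv2,numpy as np
from h import *
t=cv2.imread("pics/top0.png");s=cv2.imread("pics/scene0.png")
a=cv2.resize(t[130:260,100:225],None,fx=4,fy=4,interpolation=2);b=cv2.resize(s[115:240,285:395],None,fx=4,fy=4,interpolation=2)
k=np.zeros((530,a.shape[1]+b.shape[1],3),np.uint8);k[:a.shape[0],:a.shape[1]]=a;k[:b.shape[0],a.shape[1]:]=b
k=cv2.resize(k,(800,int(k.shape[0]*800/k.shape[1])));cv2.imwrite("pics/c0.png",k)
for n,i,bx in(("top",t,(100,130,225,260)),("scene",s,(285,115,395,240))):
    print(n,"orange",blobs(i,(5,140,100),(18,255,255),5,bx)[0]);print("green",blobs(i,(50,80,40),(90,255,255),5,bx)[0])
    print("red",blobs(i,(0,150,60),(4,255,255),5,bx)[0])
for n,i in(("top",t),("scene",s)):
    bl,m=blobs(i,(105,120,60),(125,255,255),100); print(n,bl)
E
```

```text
top orange [([129.4, 178.3], [128, 174, 4, 10, 35]), ([127.4, 199.3], [126, 195, 4, 10, 36]), ([125.5, 220.6], [124, 216, 4, 11, 37])]
green [([115.0, 240.5], [111, 236, 9, 9, 72]), ([134.8, 242.3], [129, 238, 12, 9, 86])]
red [([182.2, 151.7], [180, 149, 5, 6, 24]), ([178.0, 198.4], [173, 165, 10, 69, 271])]
scene orange [([363.7, 145.9], [362, 142, 4, 9, 28]), ([320.7, 158.9], [320, 157, 2, 5, 7]), ([367.3, 162.3], [366, 158, 4, 9, 29]), ([370.6, 179.1], [369, 175, 4, 10, 29])]
green [([350.6, 129.7], [346, 124, 10, 12, 62]), ([368.3, 132.5], [364, 130, 9, 6, 48])]
red [([316.4, 152.4], [315, 152, 4, 2, 5]), ([321.5, 178.3], [317, 153, 10, 51, 177]), ([325.4, 216.2], [323, 215, 6, 5, 17])]
top [([120.3, 198.0], [112, 165, 18, 67, 708]), ([336.3, 206.6], [307, 166, 60, 82, 1185])]
scene [([28.2, 49.2], [19, 34, 23, 32, 181]), ([375.8, 171.0], [367, 144, 19, 53, 473]), ([167.4, 191.2], [141, 154, 56, 73, 1225]), ([361.3, 247.0], [355, 241, 13, 13, 122])]
```

View pics/c0.png

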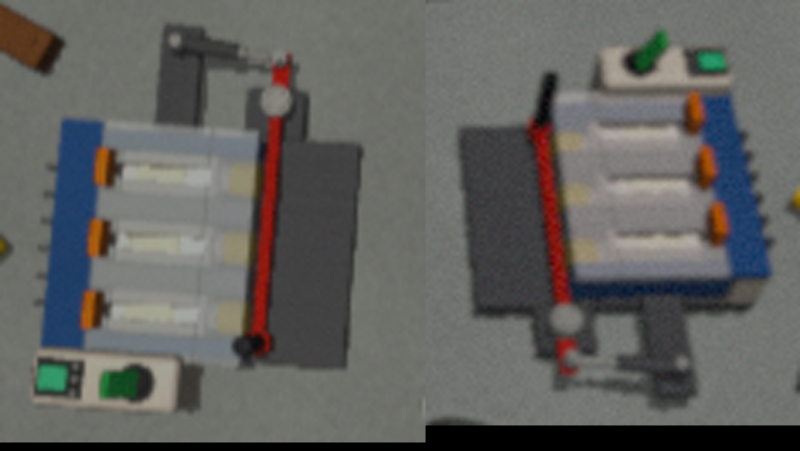

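Run:
```python
from h import *
def T(a,b): return tri(ray("top",a),ray("scene",b))
T_=[T((125.5,220.6),(363.7,145.9)),T((127.4,199.3),(367.3,162.3)),T((129.4,178.3),(370.6,179.1))]
for x in T_: print("tab",x)
print("pin",T((171.7,231),(321.3,137.5)))
print("post knob", T((100+275/3.404,130+100/3.404),(285+(566-425.5)/3.404,115+319/3.404)))
print("switch centroid",T((134.8,242.3),(350.6,129.7)))
print("switch tip",T((131,242),(353,125)))
p=np.array([x[0] for x in T_]); d=p[0]-p[2]; y=d/np.linalg.norm(d); print("yaxis",y, np.linalg.norm(d), "x-axis yaw",np.arctan2(y[1],y[0])-np.pi/2)
# tray outer corners at z=14
t=cv2.imread("pics/top0.png");s=cv2.imread("pics/scene0.png")
for n,i,bx in(("top",t,(290,150,380,260)),("scene",s,(130,140,210,240))):
    m=blobs(i,(105,120,60),(125,255,255),100,bx)[1]
    rect=cv2.minAreaRect(cv2.findNonZero(m)); c=cv2.boxPoints(rect)
    P=np.array([plane(n,u,14) for u in c]); print(n,c.round(1).tolist(),P.round(0)[:,:2].tolist(),P.mean(0).round(1))
for n,u in(("wrench",(290,110)),("gauge",(220,110)),("washb",(168,105)),("weight",(231,250)),("cap",(287,247)),("beaker",(405,232)),("jar",(412,172))): print(n,plane("top",u,5).round())
```

```text
tab (array([454.54797599, 225.11423526,  95.07001714]), np.float64(0.6405189174364561))
tab (array([510.93090364, 222.02689764,  92.92854499]), np.float64(0.4045582324790343))
tab (array([566.91559985, 217.54583228,  92.92704551]), np.float64(0.596035584511466))
pin (array([427.86480834, 101.15187396, 113.90062944]), np.float64(1.1376002438536277))
post knob (array([623.48538637,  89.71532722,  47.97791686]), np.float64(0.613080520578919))
switch centroid (array([398.14659851, 197.40458358, 103.21234236]), np.float64(0.5908299579415422))
switch tip (array([400.59441923, 199.68798088, 126.90766637]), np.float64(1.4338947156721586))
yaxis [-0.99755884  0.06718953  0.01902452] 112.6426026997859 x-axis yaw 1.503543955068623
top [[306.6000061035156, 167.60000610351562], [361.6000061035156, 164.1999969482422], [366.6000061035156, 244.89999389648438], [311.6000061035156, 248.3000030517578]] [[603.0, -267.0], [613.0, -427.0], [381.0, -436.0], [372.0, -279.0]] [ 492.4 -352.1   14. ]
scene [[136.8000030517578, 157.1999969482422], [192.60000610351562, 153.8000030517578], [196.8000030517578, 223.0], [141.0, 226.39999389648438]] [[376.0, -451.0], [378.0, -280.0], [618.0, -268.0], [615.0, -421.0]] [ 496.5 -355.1   14. ]
wrench [ 774. -222.    5.]
gauge [774. -17.   5.]
washb [789. 135.   5.]
weight [368. -49.   5.]
cap [ 376. -210.    5.]
beaker [ 417. -550.    5.]
jar [ 590. -576.    5.]
```

Request:
move_arm --deltas '[{"x": 0.2, "y": -0.24, "wz": -0.17}, {"x": 0.4, "y": -0.5, "wz": -0.5}, {"x": 0.64, "y": -0.76, "wz": -0.8}, {"x": 0.64, "y": -0.76, "wz": -1, "claw": 0}, {"x": 0.64, "y": -0.76, "wz": -1, "claw": 0}, {"x": 0.64, "y": -0.76, "wz": -1, "claw": 0}]'

```text
$.deltas[0]: bad value
```

Request:
move_arm --deltas '[{"x": 0.25, "y": 0.05, "wz": -0.066, "claw": 0}, {"x": 0.5, "y": 0.1, "wz": -0.066, "claw": 0}, {"x": 0.76, "y": 0.15, "wz": -0.066, "claw": 0}, {"x": 0.76, "y": 0.15, "wz": -0.066, "claw": 0}]'

```text
$.deltas[0]: bad value
```

Request:
move_arm --deltas '[{"x": 0.25, "y": 0.07, "claw": 0}, {"x": 0.5, "y": 0.14, "claw": 0}, {"x": 0.75, "y": 0.2, "claw": 0}, {"x": 0.75, "y": 0.2, "claw": 0}, {"x": 0.75, "y": 0.2, "claw": 0}]'

```text
$.deltas[0]: bad value
```

Request:
move_arm --deltas '[{"x": 0.2, "y": -0.24, "z": 0, "wx": 0, "wy": 0, "wz": -0.17, "claw": 0}, {"x": 0.4, "y": -0.5, "z": 0, "wx": 0, "wy": 0, "wz": -0.5, "claw": 0}, {"x": 0.64, "y": -0.76, "z": 0, "wx": 0, "wy": 0, "wz": -1, "claw": 0}, {"x": 0.64, "y": -0.76, "z": 0, "wx": 0, "wy": 0, "wz": -1, "claw": 0}, {"x": 0.64, "y": -0.76, "z": 0, "wx": 0, "wy": 0, "wz": -1, "claw": 0}, {"x": 0.64, "y": -0.76, "z": 0, "wx": 0, "wy": 0, "wz": -1, "claw": 0}, {"x": 0.64, "y": -0.76, "z": 0, "wx": 0, "wy": 0, "wz": -1, "claw": 0}]'

```text
clock: 0.98
tool_pos: [279.7, -341.8, 231.0]
orientation: [0.753, 0.659, 0.0, -0.0]
ft_force: [-0.3, -0.1, -0.3]
grip_width: 42.6
grasp_force: 0.0
```

Request:
move_arm --deltas '[{"x": 0.25, "y": 0.05, "z": 0, "wx": 0, "wy": 0, "wz": -0.066, "claw": 0}, {"x": 0.5, "y": 0.1, "z": 0, "wx": 0, "wy": 0, "wz": -0.066, "claw": 0}, {"x": 0.76, "y": 0.15, "z": 0, "wx": 0, "wy": 0, "wz": -0.066, "claw": 0}, {"x": 0.76, "y": 0.15, "z": 0, "wx": 0, "wy": 0, "wz": -0.066, "claw": 0}]'

```text
clock: 1.48
tool_pos: [329.7, -192.2, 231.2]
orientation: [0.728, 0.686, 0.0, -0.001]
ft_force: [-0.2, -0.4, 0.6]
grip_width: 42.7
grasp_force: 0.0
```

Request:
move_arm --deltas '[{"x": 0.25, "y": 0.07, "z": 0, "wx": 0, "wy": 0, "wz": 0, "claw": 0}, {"x": 0.5, "y": 0.14, "z": 0, "wx": 0, "wy": 0, "wz": 0, "claw": 0}, {"x": 0.75, "y": 0.2, "z": 0, "wx": 0, "wy": 0, "wz": 0, "claw": 0}, {"x": 0.75, "y": 0.2, "z": 0, "wx": 0, "wy": 0, "wz": 0, "claw": 0}, {"x": 0.75, "y": 0.2, "z": 0, "wx": 0, "wy": 0, "wz": 0, "claw": 0}]'

```text
clock: 2.1
tool_pos: [378.9, -49.2, 231.2]
orientation: [0.729, 0.684, -0.001, 0.0]
ft_force: [-0.7, -0.4, -0.2]
grip_width: 42.7
grasp_force: 0.0
```

Run:
```python
from h import *
c=r.calibration("wrist");im=r.get_image("wrist");cv2.imwrite("pics/w1.png",im);np.save("w1.npy",c,allow_pickle=True);print(c,r.read_state()['tool_pos'])
t=r.get_image("top");bl=blobs(t,(105,120,60),(125,255,255),100);print(bl[0])
```

```text
{'fx': 297.3186396354542, 'fy': 297.3186396354542, 'cx': 255.7431493282948, 'cy': 187.35558749135413, 'origin': array([382.98903836,  20.07445626, 371.99380065]), 'orientation': array([ 0.98970221, -0.03087577, -0.00440337,  0.13970263])} [378.79355701 -49.54266544 231.18110769]
[([120.3, 198.0], [112, 165, 18, 67, 708]), ([336.4, 206.7], [307, 165, 60, 83, 1185])]
```

View pics/w1.png

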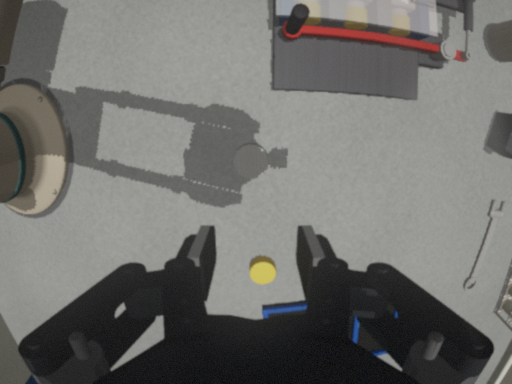

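Run:
```python
from h import *
c=np.load("w1.npy",allow_pickle=True).item()
im=cv2.imread("pics/w1.png")
g=cv2.cvtColor(im,cv2.COLOR_BGR2GRAY); m=(g[0:40,275:320]<45).astype(np.uint8)
for v in range(0,36,2): 
    x=np.where(m[v])[0]; print(v,(x.min()+275,x.max()+275,len(x)) if len(x) else None,end=' ')
for uv in((299,12),):
    print(tri(ray("top",(171.7,231)),ray("scene",(321.3,137.5)),ray("wrist",uv,c)), plane("wrist",uv,115,c), plane("top",(171.7,231),115),plane("scene",(321.3,137.5),115))
print("post",tri(ray("top",(180.8,159.4)),ray("wrist",(449,48),c)))
```

```text
0 None 2 None 4 None 6 None 8 None 10 None 12 None 14 None 16 (np.int64(291), np.int64(293), 3) 18 (np.int64(289), np.int64(304), 10) 20 (np.int64(288), np.int64(304), 14) 22 (np.int64(289), np.int64(303), 15) 24 (np.int64(289), np.int64(301), 13) 26 (np.int64(287), np.int64(300), 14) 28 (np.int64(286), np.int64(299), 14) 30 (np.int64(287), np.int64(297), 11) 32 (np.int64(289), np.int64(295), 7) 34 None (array([426.71388578, 101.66194561, 111.98798576]), np.float64(1.5640144553568118)) [425.36218624 100.82923841 115.        ] [427.77097626  99.80008158 115.        ] [428.72598615 102.00011155 115.        ]
post (array([622.17116111,  88.96286247,  56.21650946]), np.float64(1.255495009648763))
```

Request:
move_arm --deltas '[{"x": 0.2, "y": 0.08, "z": 0, "wx": 0, "wy": 0, "wz": 0, "claw": 0}, {"x": 0.4, "y": 0.17, "z": 0, "wx": 0, "wy": 0, "wz": 0, "claw": 0}, {"x": 0.4, "y": 0.17, "z": 0, "wx": 0, "wy": 0, "wz": 0, "claw": 0}, {"x": 0.4, "y": 0.17, "z": 0, "wx": 0, "wy": 0, "wz": 0, "claw": 0}]'

```text
clock: 2.7
tool_pos: [417.5, 28.2, 231.1]
orientation: [0.729, 0.684, -0.001, 0.0]
ft_force: [0.0, -0.3, 0.3]
grip_width: 42.7
grasp_force: 0.0
```

Run:
```python
from h import *
c=r.calibration("wrist");im=r.get_image("wrist");cv2.imwrite("pics/w2.png",im);np.save("w2.npy",c,allow_pickle=True);print(r.read_state()['tool_pos'])
```

```text
[417.37103405  28.07063293 231.11392591]
```

View pics/w2.png

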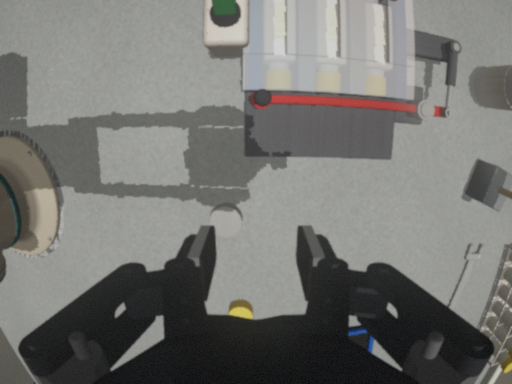

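Run:
```python
from h import *
c=np.load("w2.npy",allow_pickle=True).item()
im=cv2.imread("pics/w2.png");g=cv2.cvtColor(im,cv2.COLOR_BGR2GRAY)
for v in range(86,112,2): 
    x=np.where(g[v,240:285]<50)[0]; print(v,(x.min()+240,x.max()+240,len(x)) if len(x) else None,end=' ')
w=ray("wrist",(262.5,97),c)
print("\npin",plane("wrist",(262.5,97),115,c),tri(w,ray("top",(171.7,231)),ray("scene",(321.3,137.5))))
q=ray("wrist",(426,109),c);print("post",tri(q,ray("top",(180.8,159.4))),plane("wrist",(426,109),54,c))
print(local(np.array([427,101.2,100])-r.read_state()['tool_pos']))
```

```text
86 None 88 None 90 None 92 None 94 None 96 None 98 None 100 None 102 None 104 None 106 None 108 None 110 None 
pin [427.70029153 103.09096706 115.        ] (array([427.61520937, 101.94413527, 113.06309738]), np.float64(1.7526323717225587))
post (array([622.90828774,  88.9067208 ,  53.47292165]), np.float64(0.7957778582494441)) [622.94993257  89.64542225  54.        ]
[0.36856311 0.02482172 0.65523445]
```

Request:
move_arm --deltas '[{"x": 0.2, "y": 0.02, "z": 0, "wx": 0, "wy": 0, "wz": 0, "claw": 0}, {"x": 0.37, "y": 0.027, "z": 0.1, "wx": 0, "wy": 0, "wz": 0, "claw": 0}, {"x": 0.372, "y": 0.027, "z": 0.35, "wx": 0, "wy": 0, "wz": 0, "claw": 0}, {"x": 0.372, "y": 0.027, "z": 0.55, "wx": 0, "wy": 0, "wz": 0, "claw": 0}, {"x": 0.372, "y": 0.027, "z": 0.7, "wx": 0, "wy": 0, "wz": 0, "claw": 0}, {"x": 0.372, "y": 0.027, "z": 0.755, "wx": 0, "wy": 0, "wz": 0, "claw": 0}, {"x": 0.372, "y": 0.027, "z": 0.755, "wx": 0, "wy": 0, "wz": 0, "claw": 0}, {"x": 0.372, "y": 0.027, "z": 0.755, "wx": 0, "wy": 0, "wz": 0, "claw": -1}, {"x": 0.372, "y": 0.027, "z": 0.755, "wx": 0, "wy": 0, "wz": 0, "claw": -1}, {"x": 0.372, "y": 0.027, "z": 0.755, "wx": 0, "wy": 0, "wz": 0, "claw": -1}, {"x": 0.372, "y": 0.027, "z": 0.755, "wx": 0, "wy": 0, "wz": 0, "claw": -1}]' --squeeze 30

```text
clock: 4.12
tool_pos: [427.7, 103.4, 81.5]
orientation: [0.729, 0.685, 0.0, 0.0]
ft_force: [-2.1, -1.9, 5.8]
grip_width: 15.2
grasp_force: 29.4
```

Run:
```python
from h import *
H=np.array([622.9,89.3]);v0=np.array([427.6,102.5])-H;v0*=197/np.hypot(*v0)
def P(t): c,s=np.cos(t),np.sin(t);return H+np.array([c*v0[0]-s*v0[1],s*v0[0]+c*v0[1]])
for a,b in((0,.8),(.8,1.62)):
  for t in np.linspace(a,b,9)[1:]: print(round(t,2),local(np.r_[P(t)-P(a),0]).round(3)[:2])
print(P(1.62))
```

```text
0.1 [-0.098  0.004]
0.2 [-0.196  0.019]
0.3 [-0.291  0.042]
0.4 [-0.384  0.076]
0.5 [-0.473  0.118]
0.6 [-0.557  0.169]
0.7 [-0.636  0.228]
0.8 [-0.708  0.295]
0.9 [-0.067  0.076]
1.01 [-0.126  0.158]
1.11 [-0.176  0.245]
1.21 [-0.217  0.337]
1.31 [-0.248  0.433]
1.42 [-0.269  0.532]
1.52 [-0.28   0.632]
1.62 [-0.281  0.733]
[ 619.29864366 -107.66707906]
```

Request:
move_arm --deltas '[{"x": -0.098, "y": 0.004, "z": 0, "wx": 0, "wy": 0, "wz": 0, "claw": -1}, {"x": -0.196, "y": 0.019, "z": 0, "wx": 0, "wy": 0, "wz": 0, "claw": -1}, {"x": -0.291, "y": 0.042, "z": 0, "wx": 0, "wy": 0, "wz": 0, "claw": -1}, {"x": -0.384, "y": 0.076, "z": 0, "wx": 0, "wy": 0, "wz": 0, "claw": -1}, {"x": -0.473, "y": 0.118, "z": 0, "wx": 0, "wy": 0, "wz": 0, "claw": -1}, {"x": -0.557, "y": 0.169, "z": 0, "wx": 0, "wy": 0, "wz": 0, "claw": -1}, {"x": -0.636, "y": 0.228, "z": 0, "wx": 0, "wy": 0, "wz": 0, "claw": -1}, {"x": -0.708, "y": 0.295, "z": 0, "wx": 0, "wy": 0, "wz": 0, "claw": -1}]'

```text
clock: 5.12
tool_pos: [472.7, -43.2, 81.3]
orientation: [0.728, 0.686, -0.005, -0.002]
ft_force: [-13.2, -7.9, 15.0]
grip_width: 15.0
grasp_force: 31.2
```

Request:
move_arm --deltas '[{"x": -0.067, "y": 0.076, "z": 0, "wx": 0, "wy": 0, "wz": 0, "claw": -1}, {"x": -0.126, "y": 0.158, "z": 0, "wx": 0, "wy": 0, "wz": 0, "claw": -1}, {"x": -0.176, "y": 0.245, "z": 0, "wx": 0, "wy": 0, "wz": 0, "claw": -1}, {"x": -0.217, "y": 0.337, "z": 0, "wx": 0, "wy": 0, "wz": 0, "claw": -1}, {"x": -0.248, "y": 0.433, "z": 0, "wx": 0, "wy": 0, "wz": 0, "claw": -1}, {"x": -0.269, "y": 0.532, "z": 0, "wx": 0, "wy": 0, "wz": 0, "claw": -1}, {"x": -0.28, "y": 0.632, "z": 0, "wx": 0, "wy": 0, "wz": 0, "claw": -1}, {"x": -0.281, "y": 0.7, "z": 0, "wx": 0, "wy": 0, "wz": 0, "claw": -1}, {"x": -0.281, "y": 0.7, "z": 0, "wx": 0, "wy": 0, "wz": 0, "claw": -1}]'

```text
clock: 6.25
tool_pos: [615.7, -109.3, 81.3]
orientation: [0.728, 0.685, -0.001, 0.003]
ft_force: [0.7, -6.2, -0.1]
grip_width: 15.1
grasp_force: 30.1
```

Request:
move_arm --deltas '[{"x": -0.281, "y": 0, "z": 0, "wx": 0, "wy": 0, "wz": 0, "claw": 0}, {"x": 0, "y": 0, "z": 0, "wx": 0, "wy": 0, "wz": 0, "claw": 0}, {"x": 0, "y": 0, "z": 0, "wx": 0, "wy": 0, "wz": 0, "claw": 0}]'

```text
clock: 6.62
tool_pos: [614.0, -105.2, 80.8]
orientation: [0.729, 0.684, 0.001, -0.0]
ft_force: [-0.0, -0.6, -0.1]
grip_width: 42.7
grasp_force: 0.0
```

Request:
move_arm --deltas '[{"x": 0, "y": 0, "z": -0.25, "wx": 0, "wy": 0, "wz": 0, "claw": 0}, {"x": 0, "y": 0, "z": -0.5, "wx": 0, "wy": 0, "wz": 0, "claw": 0}, {"x": 0.2, "y": -0.02, "z": -0.6, "wx": 0, "wy": 0, "wz": 0, "claw": -1}, {"x": 0.5, "y": -0.08, "z": -0.6, "wx": 0, "wy": 0, "wz": 0, "claw": -1}, {"x": 0.8, "y": -0.15, "z": -0.6, "wx": 0, "wy": 0, "wz": 0, "claw": -1}, {"x": 0.8, "y": -0.15, "z": -0.6, "wx": 0, "wy": 0, "wz": 0, "claw": -1}, {"x": 0.8, "y": -0.15, "z": -0.6, "wx": 0, "wy": 0, "wz": 0, "claw": -1}]'

```text
clock: 7.5
tool_pos: [594.4, 55.4, 200.8]
orientation: [0.728, 0.685, 0.0, 0.001]
ft_force: [0.5, -0.3, 0.1]
grip_width: -0.1
grasp_force: 0.0
```

Run:
```python
from h import *
c=r.calibration("wrist");im=r.get_image("wrist");cv2.imwrite("pics/w3.png",im);np.save("w3.npy",c,allow_pickle=True);print(r.read_state()['tool_pos'])
t=r.get_image("top");cv2.imwrite("pics/top3.png",t)
for n,i in(("w",im),("t",t)): print(n,"orange",blobs(i,(5,140,100),(18,255,255),15)[0],"red",blobs(i,(0,150,60),(4,255,255),30)[0])
```

```text
[594.54743066  54.65250058 200.60841986]
w orange [([149.3, 7.1], [133, 0, 33, 14, 309]), ([210.8, 2.8], [195, 0, 35, 8, 225]), ([93.5, 16.5], [80, 10, 28, 14, 255])] red [([282.2, 117.3], [277, 109, 12, 17, 167]), ([282.9, 157.7], [279, 153, 9, 12, 77]), ([282.5, 209.5], [279, 183, 8, 59, 414])]
t orange [([129.4, 178.3], [128, 174, 4, 10, 35]), ([127.5, 199.4], [126, 195, 4, 10, 35]), ([125.5, 220.5], [124, 216, 4, 10, 36])] red [([220.4, 161.1], [193, 159, 56, 5, 175]), ([414.4, 170.4], [405, 162, 20, 18, 300])]
```

View pics/w3.png

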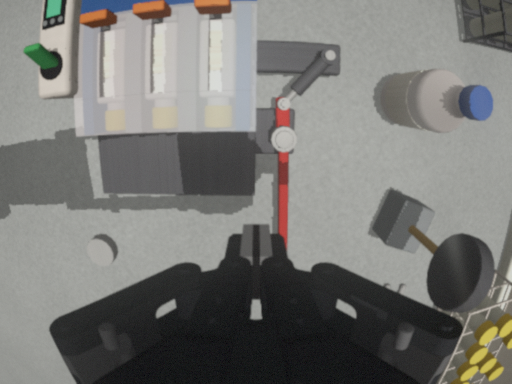

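Request:
move_arm --deltas '[{"x": 0.3, "y": -0.06, "z": 0, "wx": 0, "wy": 0, "wz": 0, "claw": -1}, {"x": 0.6, "y": -0.12, "z": 0, "wx": 0, "wy": 0, "wz": 0, "claw": -1}, {"x": 0.9, "y": -0.19, "z": 0, "wx": 0, "wy": 0, "wz": 0, "claw": -1}, {"x": 0.946, "y": -0.19, "z": 0, "wx": 0, "wy": 0, "wz": 0, "claw": -1}, {"x": 0.946, "y": -0.19, "z": 0.15, "wx": 0, "wy": 0, "wz": 0, "claw": -1}, {"x": 0.946, "y": -0.19, "z": 0.4, "wx": 0, "wy": 0, "wz": 0, "claw": -1}, {"x": 0.946, "y": -0.19, "z": 0.55, "wx": 0, "wy": 0, "wz": 0, "claw": -1}, {"x": 0.946, "y": -0.19, "z": 0.6, "wx": 0, "wy": 0, "wz": 0, "claw": -1}, {"x": 0.946, "y": -0.19, "z": 0.6, "wx": 0, "wy": 0, "wz": 0, "claw": -1}]'

```text
clock: 8.72
tool_pos: [568.8, 245.2, 80.2]
orientation: [0.729, 0.684, -0.0, 0.0]
ft_force: [0.1, 0.1, -0.0]
grip_width: 0.1
grasp_force: 0.0
```

Request:
move_arm --deltas '[{"x": -0.05, "y": 0, "z": 0, "wx": 0, "wy": 0, "wz": 0, "claw": -1}, {"x": -0.1, "y": 0, "z": 0, "wx": 0, "wy": 0, "wz": 0, "claw": -1}, {"x": -0.15, "y": 0, "z": 0, "wx": 0, "wy": 0, "wz": 0, "claw": -1}, {"x": -0.2, "y": 0, "z": 0, "wx": 0, "wy": 0, "wz": 0, "claw": -1}, {"x": -0.25, "y": 0, "z": 0, "wx": 0, "wy": 0, "wz": 0, "claw": -1}, {"x": -0.3, "y": 0, "z": 0, "wx": 0, "wy": 0, "wz": 0, "claw": -1}, {"x": -0.33, "y": 0, "z": 0, "wx": 0, "wy": 0, "wz": 0, "claw": -1}, {"x": -0.36, "y": 0, "z": 0, "wx": 0, "wy": 0, "wz": 0, "claw": -1}]'

```text
clock: 9.72
tool_pos: [564.1, 175.1, 81.1]
orientation: [0.729, 0.684, 0.001, -0.0]
ft_force: [0.2, 7.1, 4.9]
grip_width: -0.1
grasp_force: 3.4
```

Request:
move_arm --deltas '[{"x": -0.02, "y": 0, "z": 0, "wx": 0, "wy": 0, "wz": 0, "claw": -1}, {"x": -0.035, "y": 0, "z": 0, "wx": 0, "wy": 0, "wz": 0, "claw": -1}, {"x": -0.035, "y": 0, "z": 0, "wx": 0, "wy": 0, "wz": 0, "claw": -1}]'

```text
clock: 10.1
tool_pos: [563.7, 168.9, 81.1]
orientation: [0.729, 0.684, 0.002, -0.001]
ft_force: [0.6, 7.6, 5.1]
grip_width: -0.4
grasp_force: 4.1
```

Request:
move_arm --deltas '[{"x": -0.02, "y": 0, "z": 0, "wx": 0, "wy": 0, "wz": 0, "claw": -1}, {"x": -0.03, "y": 0, "z": 0, "wx": 0, "wy": 0, "wz": 0, "claw": -1}, {"x": -0.03, "y": 0, "z": 0, "wx": 0, "wy": 0, "wz": 0, "claw": -1}]'

```text
clock: 10.48
tool_pos: [563.7, 168.4, 81.2]
orientation: [0.73, 0.683, 0.006, -0.004]
ft_force: [2.4, 22.5, 3.2]
grip_width: 0.1
grasp_force: 11.2
```

Request:
move_arm --deltas '[{"x": 0.12, "y": 0, "z": 0, "wx": 0, "wy": 0, "wz": 0, "claw": -1}, {"x": 0.43, "y": 0, "z": -0.25, "wx": 0, "wy": 0, "wz": 0, "claw": -1}, {"x": 0.43, "y": -0.1, "z": -0.25, "wx": 0, "wy": 0, "wz": 0, "claw": -1}, {"x": 0.43, "y": -0.35, "z": -0.25, "wx": 0, "wy": 0, "wz": 0, "claw": -1}, {"x": 0.43, "y": -0.565, "z": -0.25, "wx": 0, "wy": 0, "wz": 0, "claw": -1}, {"x": 0.43, "y": -0.565, "z": -0.25, "wx": 0, "wy": 0, "wz": 0, "claw": -1}, {"x": 0.43, "y": -0.565, "z": -0.1, "wx": 0, "wy": 0, "wz": 0, "claw": -1}, {"x": 0.43, "y": -0.565, "z": 0, "wx": 0, "wy": 0, "wz": 0, "claw": -1}, {"x": 0.43, "y": -0.565, "z": 0, "wx": 0, "wy": 0, "wz": 0, "claw": -1}]'

```text
clock: 11.6
tool_pos: [454.0, 252.6, 78.5]
orientation: [0.729, 0.685, -0.003, -0.0]
ft_force: [-0.8, 0.7, 0.2]
grip_width: 0.1
grasp_force: 0.0
```

Request:
move_arm --deltas '[{"x": -0.05, "y": 0, "z": 0, "wx": 0, "wy": 0, "wz": 0, "claw": -1}, {"x": -0.1, "y": 0, "z": 0, "wx": 0, "wy": 0, "wz": 0, "claw": -1}, {"x": -0.15, "y": 0, "z": 0, "wx": 0, "wy": 0, "wz": 0, "claw": -1}, {"x": -0.2, "y": 0, "z": 0, "wx": 0, "wy": 0, "wz": 0, "claw": -1}, {"x": -0.25, "y": 0, "z": 0, "wx": 0, "wy": 0, "wz": 0, "claw": -1}, {"x": -0.3, "y": 0, "z": 0, "wx": 0, "wy": 0, "wz": 0, "claw": -1}, {"x": -0.33, "y": 0, "z": 0, "wx": 0, "wy": 0, "wz": 0, "claw": -1}, {"x": -0.36, "y": 0, "z": 0, "wx": 0, "wy": 0, "wz": 0, "claw": -1}, {"x": -0.39, "y": 0, "z": 0, "wx": 0, "wy": 0, "wz": 0, "claw": -1}, {"x": -0.39, "y": 0, "z": 0, "wx": 0, "wy": 0, "wz": 0, "claw": -1}]'

```text
clock: 12.85
tool_pos: [450.7, 177.1, 80.8]
orientation: [0.729, 0.684, 0.001, -0.001]
ft_force: [0.3, 6.3, 0.6]
grip_width: 0.1
grasp_force: 3.3
```

Request:
move_arm --deltas '[{"x": -0.02, "y": 0, "z": 0, "wx": 0, "wy": 0, "wz": 0, "claw": -1}, {"x": -0.03, "y": 0, "z": 0, "wx": 0, "wy": 0, "wz": 0, "claw": -1}, {"x": -0.03, "y": 0, "z": 0, "wx": 0, "wy": 0, "wz": 0, "claw": -1}]'

```text
clock: 13.22
tool_pos: [450.8, 176.5, 81.0]
orientation: [0.731, 0.682, 0.005, -0.004]
ft_force: [-0.2, 23.4, -1.3]
grip_width: 0.0
grasp_force: 11.6
```

Request:
move_arm --deltas '[{"x": 0.1, "y": 0, "z": 0, "wx": 0, "wy": 0, "wz": 0, "claw": -1}, {"x": 0.2, "y": 0, "z": -0.1, "wx": 0, "wy": 0, "wz": 0, "claw": -1}, {"x": 0.2, "y": 0, "z": -0.4, "wx": 0, "wy": 0, "wz": 0, "claw": -1}, {"x": -0.1, "y": 0, "z": -0.6, "wx": 0, "wy": 0, "wz": 0, "claw": 0.2}, {"x": -0.4, "y": 0.1, "z": -0.6, "wx": 0, "wy": 0, "wz": 0, "claw": 0.2}, {"x": -0.7, "y": 0.2, "z": -0.6, "wx": 0, "wy": 0, "wz": 0, "claw": 0.2}, {"x": -0.75, "y": 0.2, "z": -0.6, "wx": 0, "wy": 0, "wz": 0, "claw": 0.2}, {"x": -0.75, "y": 0.2, "z": -0.6, "wx": 0, "wy": 0, "wz": 0, "claw": 0.2}]'

```text
clock: 14.22
tool_pos: [479.9, 16.1, 200.3]
orientation: [0.73, 0.683, -0.001, 0.0]
ft_force: [-0.2, 1.1, 0.2]
grip_width: 51.4
grasp_force: 0.0
```

Run:
```python
from h import *
c=r.calibration("wrist");im=r.get_image("wrist");cv2.imwrite("pics/w4.png",im);np.save("w4.npy",c,allow_pickle=True);print(r.read_state()['tool_pos'])
t=r.get_image("top");cv2.imwrite("pics/top4.png",t);s=r.get_image("scene");cv2.imwrite("pics/scene4.png",s)
for n,i in(("w",im),("t",t),("s",s)): print(n,"yellow",blobs(i,(20,90,90),(35,255,255),15)[0])
bl=blobs(t,(105,120,60),(125,255,255),100);print(bl[0])
```

```text
[479.79200842  17.40701676 200.19616027]
w yellow [([217.5, 131.2], [204, 120, 28, 23, 604]), ([326.8, 132.6], [314, 121, 27, 24, 571]), ([203.2, 312.7], [200, 308, 8, 11, 45]), ([503.2, 370.9], [492, 355, 20, 29, 292])]
t yellow [([90.9, 19.2], [85, 13, 13, 13, 139]), ([122.4, 19.2], [116, 13, 14, 13, 138]), ([292.0, 19.2], [286, 13, 13, 14, 141]), ([323.2, 19.3], [317, 13, 13, 14, 141]), ([354.3, 19.3], [348, 13, 13, 14, 137]), ([74.7, 34.5], [68, 28, 14, 14, 144]), ([90.3, 34.6], [83, 28, 15, 14, 149]), ([106.2, 34.5], [100, 28, 13, 14, 146]), ([122.0, 34.3], [116, 28, 13, 14, 146]), ([276.4, 34.5], [270, 28, 13, 14, 143]), ([307.8, 34.6], [301, 28, 14, 14, 146]), ([339.1, 34.5], [332, 28, 14, 14, 147]), ([74.1, 49.8], [68, 43, 13, 14, 145]), ([89.9, 49.8], [83, 43, 14, 14, 149]), ([105.9, 49.9], [100, 43, 13, 14, 145]), ([121.7, 49.7], [115, 43, 14, 14, 149]), ([276.5, 49.8], [270, 43, 14, 14, 149]), ([292.3, 50.0], [286, 43, 14, 14, 146]), ([308.0, 49.7], [302, 43, 13, 14, 145]), ([339.4, 49.7], [333, 43, 14, 14, 145]), ([355.1, 49.9], [348, 43, 14, 14, 142]), ([323.8, 49.9], [3
[... 817 characters left out ...]
19, 243]), ([234.3, 320.1], [226, 312, 17, 18, 236]), ([427.2, 321.7], [419, 313, 18, 19, 267]), ([194.9, 323.7], [186, 315, 18, 18, 246]), ([174.8, 325.7], [166, 317, 18, 18, 255]), ([154.9, 327.6], [146, 319, 18, 18, 259]), ([135.1, 329.5], [127, 321, 17, 18, 251]), ([472.5, 338.5], [464, 329, 19, 20, 275]), ([235.3, 340.7], [227, 331, 17, 20, 256]), ([433.6, 342.4], [425, 333, 19, 20, 284]), ([195.1, 344.7], [187, 335, 17, 20, 261]), ([154.3, 348.6], [146, 340, 18, 19, 261]), ([216.1, 364.9], [208, 356, 17, 19, 270]), ([174.4, 369.0], [165, 360, 19, 19, 281]), ([131.9, 373.4], [123, 364, 19, 20, 294])]
[([120.2, 197.7], [112, 165, 18, 67, 694]), ([336.4, 206.5], [307, 166, 60, 82, 1193])]
```

View pics/w4.png

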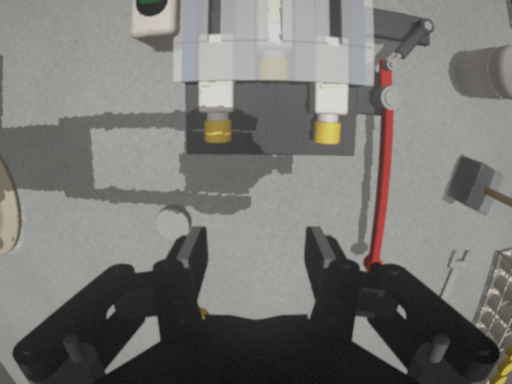

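Run:
```python
from h import *
c=np.load("w4.npy",allow_pickle=True).item()
for nm,w,s in(("b3",(217.5,131.2),(305.7,157.5)),("b1",(326.8,132.6),(308.8,189.5))):
    print(nm,"cap",tri(ray("wrist",w,c),ray("scene",s)))
for nm,pts in(("b3",((199.5,110),(233.5,110),(200,82),(234,82))),("b1",((314,112),(347.5,113),(315,84),(349,85)))):
    print(nm,[plane("wrist",p,58,c)[:2].round(1).tolist() for p in pts])
# tray
t=cv2.imread("pics/top4.png");s=cv2.imread("pics/scene4.png")
for n,i,bx in(("top",t,(290,150,380,260)),("scene",s,(130,140,210,240))):
    m=blobs(i,(105,120,60),(125,255,255),100,bx)[1]
    h=cv2.convexHull(cv2.findNonZero(m))[:,0]
    # outer quad in world plane z=14
    P=np.array([plane(n,u,14)[:2] for u in h],np.float32); q=cv2.minAreaRect(P); print(n,q,cv2.boxPoints(q).round().tolist())
```

```text
b3 cap (array([444.42767143,  61.50933133,  44.57850205]), np.float64(0.7043134942913197))
b1 cap (array([554.88356163,  53.28366776,  42.33615046]), np.float64(0.47781703223013144))
b3 [[430.3, 83.9], [462.7, 81.0], [432.9, 110.8], [465.1, 107.7]]
b1 [[539.0, 75.0], [572.6, 73.2], [541.3, 101.9], [575.3, 100.7]]
top ((492.35687255859375, -351.7829284667969), (229.92149353027344, 157.2225799560547), 2.795302629470825) [[374.0, -279.0], [381.0, -436.0], [611.0, -425.0], [603.0, -268.0]]
scene ((496.3720397949219, -351.6141052246094), (232.98548889160156, 155.1352081298828), 2.821638584136963) [[376.0, -280.0], [384.0, -435.0], [617.0, -423.0], [609.0, -268.0]]
```

Request:
move_arm --deltas '[{"x": 0.2, "y": -0.1, "z": 0, "wx": 0, "wy": 0, "wz": 0, "claw": 0.2}, {"x": 0.377, "y": -0.189, "z": 0.1, "wx": 0, "wy": 0, "wz": 0, "claw": 0.2}, {"x": 0.377, "y": -0.189, "z": 0.35, "wx": 0, "wy": 0, "wz": 0, "claw": 0.2}, {"x": 0.377, "y": -0.189, "z": 0.55, "wx": 0, "wy": 0, "wz": 0, "claw": 0.2}, {"x": 0.377, "y": -0.189, "z": 0.72, "wx": 0, "wy": 0, "wz": 0, "claw": 0.2}, {"x": 0.377, "y": -0.189, "z": 0.82, "wx": 0, "wy": 0, "wz": 0, "claw": 0.2}, {"x": 0.377, "y": -0.189, "z": 0.82, "wx": 0, "wy": 0, "wz": 0, "claw": 0.2}, {"x": 0.377, "y": -0.189, "z": 0.82, "wx": 0, "wy": 0, "wz": 0, "claw": 0.2}]' --squeeze 45

```text
clock: 15.38
tool_pos: [448.1, 96.7, 37.0]
orientation: [0.728, 0.685, 0.0, 0.0]
ft_force: [0.2, 0.3, -0.2]
grip_width: 51.2
grasp_force: 0.0
```

Request:
move_arm --deltas '[{"x": 0, "y": 0, "z": 0, "wx": 0, "wy": 0, "wz": 0, "claw": -1}, {"x": 0, "y": 0, "z": 0, "wx": 0, "wy": 0, "wz": 0, "claw": -1}, {"x": 0, "y": 0, "z": 0, "wx": 0, "wy": 0, "wz": 0, "claw": -1}, {"x": 0, "y": 0, "z": 0, "wx": 0, "wy": 0, "wz": 0, "claw": -1}]'

```text
clock: 15.88
tool_pos: [448.6, 96.3, 37.6]
orientation: [0.729, 0.684, 0.001, 0.001]
ft_force: [-0.9, 0.9, 6.8]
grip_width: 32.9
grasp_force: 45.8
```

Request:
move_arm --deltas '[{"x": -0.05, "y": 0, "z": -0.007, "wx": 0, "wy": 0, "wz": 0, "claw": -1}, {"x": -0.15, "y": 0, "z": -0.007, "wx": 0, "wy": 0, "wz": 0, "claw": -1}, {"x": -0.25, "y": 0, "z": -0.007, "wx": 0, "wy": 0, "wz": 0, "claw": -1}, {"x": -0.35, "y": 0, "z": -0.01, "wx": 0, "wy": 0, "wz": 0, "claw": -1}, {"x": -0.4, "y": 0, "z": -0.1, "wx": 0, "wy": 0, "wz": 0, "claw": -1}, {"x": -0.5, "y": 0, "z": -0.3, "wx": 0, "wy": 0, "wz": 0, "claw": -1}, {"x": -0.7, "y": 0, "z": -0.45, "wx": 0, "wy": 0, "wz": 0, "claw": -1}, {"x": -0.9, "y": 0, "z": -0.45, "wx": 0, "wy": 0, "wz": 0, "claw": -1}, {"x": -0.95, "y": 0, "z": -0.45, "wx": 0, "wy": 0, "wz": 0, "claw": -1}, {"x": -0.95, "y": 0, "z": -0.45, "wx": 0, "wy": 0, "wz": 0, "claw": -1}]'

```text
clock: 17.12
tool_pos: [435.0, -94.0, 125.9]
orientation: [0.73, 0.684, -0.0, -0.001]
ft_force: [0.3, 1.0, -0.4]
grip_width: 33.0
grasp_force: 45.0
```

Request:
move_arm --deltas '[{"x": -0.2, "y": 0, "z": 0, "wx": 0, "wy": 0, "wz": -0.05, "claw": -1}, {"x": -0.45, "y": 0, "z": 0, "wx": 0, "wy": 0, "wz": -0.108, "claw": -1}, {"x": -0.7, "y": 0, "z": 0, "wx": 0, "wy": 0, "wz": -0.108, "claw": -1}, {"x": -0.9, "y": 0, "z": 0, "wx": 0, "wy": 0, "wz": -0.108, "claw": -1}, {"x": -0.95, "y": 0, "z": 0, "wx": 0, "wy": 0, "wz": -0.108, "claw": -1}, {"x": -0.95, "y": 0, "z": 0, "wx": 0, "wy": 0, "wz": -0.108, "claw": -1}]'

```text
clock: 17.88
tool_pos: [423.7, -282.1, 125.7]
orientation: [0.689, 0.725, 0.0, -0.001]
ft_force: [0.8, -0.7, -1.3]
grip_width: 32.7
grasp_force: 44.9
```

Run:
```python
from h import *
c=r.calibration("wrist");im=r.get_image("wrist");cv2.imwrite("pics/w5.png",im);np.save("w5.npy",c,allow_pickle=True);print(r.read_state()['tool_pos'],r.read_state()['orientation'])
t=r.get_image("top");s=r.get_image("scene")
for n,i in(("top",t),("scene",s)):
    print([b for b in blobs(i,(105,120,60),(125,255,255),100)[0]])
```

```text
[ 423.5609074  -281.45794775  125.77761   ] [ 6.88857973e-01  7.24895321e-01  3.71418588e-04 -1.15261397e-03]
[([341.7, 182.2], [313, 155, 59, 67, 793]), ([120.3, 198.0], [112, 165, 18, 67, 708])]
[([24.8, 39.4], [0, 0, 49, 81, 927]), ([375.8, 170.9], [367, 143, 19, 54, 468]), ([161.7, 201.0], [134, 162, 58, 76, 1272]), ([361.2, 247.1], [355, 241, 13, 13, 120])]
```

View pics/w5.png

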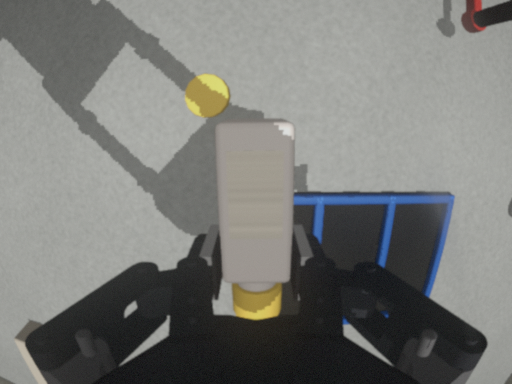

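```bash
cat >> h.py <<'E'
def tray():
    for n,bx in(("top",(270,130,420,290)),("scene",(110,120,240,270))):
        i=r.get_image(n); m=blobs(i,(105,120,60),(125,255,255),100,bx)[1]
        b=blobs(i,(105,120,60),(125,255,255),100,bx)[0]
        h=cv2.convexHull(cv2.findNonZero(m))[:,0]
        P=np.array([plane(n,u,14)[:2] for u in h],np.float32); q=cv2.minAreaRect(P); print(n,[x[1][4] for x in b],q,cv2.boxPoints(q).round().tolist())
E
python3 -c "
from h import *
tray()
c=np.load('w5.npy',allow_pickle=True).item()
for u in ((295,198),(451,197),(428,297)): print(plane('wrist',u,14,c))"
```

```text
top [797] ((540.2958984375, -366.6226501464844), (195.27200317382812, 157.53492736816406), 2.68874454498291) [[439.0, -293.0], [446.0, -450.0], [642.0, -441.0], [634.0, -283.0]]
scene [1279] ((526.5980224609375, -367.10577392578125), (232.7379913330078, 156.11692810058594), 2.7276530265808105) [[407.0, -295.0], [414.0, -451.0], [647.0, -440.0], [639.0, -284.0]]
[ 459.14800026 -293.18563882   14.        ]
[ 628.42503672 -285.04901597   14.        ]
[ 637.82653849 -411.63987206   14.        ]
```

Request:
move_arm --deltas '[{"x": -0.2, "y": 0.04, "z": 0, "wx": 0, "wy": 0, "wz": 0, "claw": -1}, {"x": -0.4, "y": 0.1, "z": 0, "wx": 0, "wy": 0, "wz": 0, "claw": -1}, {"x": -0.503, "y": 0.105, "z": 0.15, "wx": 0, "wy": 0, "wz": 0, "claw": -1}, {"x": -0.503, "y": 0.105, "z": 0.35, "wx": 0, "wy": 0, "wz": 0, "claw": -1}, {"x": -0.503, "y": 0.105, "z": 0.38, "wx": 0, "wy": 0, "wz": 0, "claw": -1}, {"x": -0.503, "y": 0.105, "z": 0.38, "wx": 0, "wy": 0, "wz": 0, "claw": -1}, {"x": -0.503, "y": 0.105, "z": 0.38, "wx": 0, "wy": 0, "wz": 0, "claw": -1}]'

```text
clock: 19.0
tool_pos: [451.0, -383.2, 52.1]
orientation: [0.689, 0.725, -0.0, 0.002]
ft_force: [0.1, -0.4, -0.9]
grip_width: 33.0
grasp_force: 44.9
```

Run:
```python
from h import *
c=r.calibration("wrist");im=r.get_image("wrist");cv2.imwrite("pics/w6.png",im);np.save("w6.npy",c,allow_pickle=True);print(r.read_state()['tool_pos'],r.read_state()['orientation'])
```

```text
[ 450.87342583 -383.21071905   52.13026952] [ 6.88861839e-01  7.24890604e-01 -1.17075200e-04  1.72204723e-03]
```

View pics/w6.png

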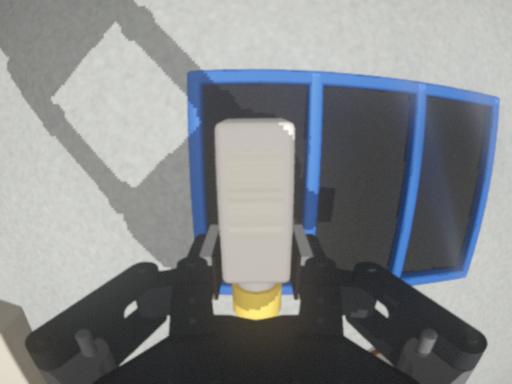

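Run:
```python
from h import *
c=np.load('w6.npy',allow_pickle=True).item()
for n,u in (("NL",(190,72)),("NR",(498,97)),("FR",(468,277)),("rib1 top",(316,85)),("rib1 low",(311,220)),("rib2",(420,92)),("rib2low",(402,255)),("railL low",(197,215))): print(n,plane('wrist',u,14,c).round(1))
# bottle mid line on top face z~ 52+... 
st=r.read_state();print(st['tool_pos'])
```

```text
NL [ 406.7 -295.6   14. ]
NR [ 630.8 -284.1   14. ]
FR [ 643.1 -438.8   14. ]
rib1 top [ 482.5 -299.8   14. ]
rib1 low [ 487.2 -385.8   14. ]
rib2 [ 554.3 -294.6   14. ]
rib2low [ 562.3 -412.6   14. ]
railL low [ 412.4 -386.1   14. ]
[ 450.87342583 -383.21071905   52.13026952]
```

Request:
move_arm --deltas '[{"x": 0, "y": 0, "z": 0.1, "wx": 0, "wy": 0, "wz": 0, "claw": -1}, {"x": 0, "y": 0, "z": 0.155, "wx": 0, "wy": 0, "wz": 0, "claw": -1}, {"x": 0, "y": 0, "z": 0.165, "wx": 0, "wy": 0, "wz": 0, "claw": -1}, {"x": 0, "y": 0, "z": 0.165, "wx": 0, "wy": 0, "wz": 0, "claw": -1}]'

```text
clock: 19.55
tool_pos: [450.2, -383.0, 17.9]
orientation: [0.689, 0.725, -0.0, 0.001]
ft_force: [1.0, 0.3, -0.9]
grip_width: 32.9
grasp_force: 45.0
```

Request:
move_arm --deltas '[{"x": 0, "y": 0, "z": 0, "wx": 0, "wy": 0, "wz": 0, "claw": 0.05}, {"x": 0, "y": 0, "z": 0, "wx": 0, "wy": 0, "wz": 0, "claw": 0.05}, {"x": 0, "y": 0, "z": -0.2, "wx": 0, "wy": 0, "wz": 0, "claw": 0.05}, {"x": 0, "y": 0, "z": -0.45, "wx": 0, "wy": 0, "wz": 0, "claw": 0.05}, {"x": 0, "y": 0, "z": -0.8, "wx": 0, "wy": 0, "wz": 0, "claw": 0.1}, {"x": 0, "y": 0, "z": -0.9, "wx": 0, "wy": 0, "wz": 0, "claw": 0.2}, {"x": 0, "y": 0, "z": -0.9, "wx": 0, "wy": 0, "wz": 0, "claw": 0.2}]'

```text
clock: 20.42
tool_pos: [451.1, -383.9, 200.4]
orientation: [0.689, 0.725, -0.0, 0.003]
ft_force: [0.2, 1.0, -0.6]
grip_width: 51.6
grasp_force: 0.0
```

Request:
move_arm --deltas '[{"x": 0.25, "y": 0.07, "z": 0, "wx": 0, "wy": 0, "wz": 0.05, "claw": 0.2}, {"x": 0.5, "y": 0.14, "z": 0, "wx": 0, "wy": 0, "wz": 0.108, "claw": 0.2}, {"x": 0.75, "y": 0.21, "z": 0, "wx": 0, "wy": 0, "wz": 0.108, "claw": 0.2}, {"x": 0.864, "y": 0.244, "z": 0, "wx": 0, "wy": 0, "wz": 0.108, "claw": 0.2}]'

```text
clock: 20.92
tool_pos: [488.9, -204.4, 195.3]
orientation: [0.728, 0.685, -0.0, -0.002]
ft_force: [0.4, 0.4, 0.0]
grip_width: 51.3
grasp_force: 0.0
```

Request:
move_arm --deltas '[{"x": 0.25, "y": 0.04, "z": 0, "wx": 0, "wy": 0, "wz": 0, "claw": 0.2}, {"x": 0.5, "y": 0.08, "z": 0, "wx": 0, "wy": 0, "wz": 0, "claw": 0.2}, {"x": 0.75, "y": 0.12, "z": 0, "wx": 0, "wy": 0, "wz": 0, "claw": 0.2}, {"x": 0.886, "y": 0.145, "z": 0, "wx": 0, "wy": 0, "wz": 0, "claw": 0.2}, {"x": 0.886, "y": 0.145, "z": 0, "wx": 0, "wy": 0, "wz": 0, "claw": 0.2}, {"x": 0.886, "y": 0.145, "z": 0, "wx": 0, "wy": 0, "wz": 0, "claw": 0.2}, {"x": 0.886, "y": 0.145, "z": 0, "wx": 0, "wy": 0, "wz": 0, "claw": 0.2}]'

```text
clock: 21.8
tool_pos: [529.5, -33.6, 196.7]
orientation: [0.729, 0.684, -0.0, -0.0]
ft_force: [1.0, 0.7, -0.3]
grip_width: 51.1
grasp_force: 0.0
```

Run:
```python
from h import *
print(r.read_state()['tool_pos'],local(np.array([557.4,87,36.5])-r.read_state()['tool_pos'])); tray()
c=r.calibration("wrist");w=r.get_image("wrist");s=r.get_image("scene");cv2.imwrite("pics/w7.png",w);cv2.imwrite("pics/top7.png",r.get_image("top"))
print([b for b in blobs(w,(20,90,90),(35,255,255),200)[0]],[b for b in blobs(s,(20,90,90),(35,255,255),20,(290,140,330,220))[0]])
```

```text
[529.51727164 -33.61727268 196.74334584] [0.61106477 0.10137512 0.80088732]
top [1177] ((523.0013427734375, -367.46380615234375), (229.6616973876953, 157.48187255859375), 2.7433133125305176) [[405.0, -294.0], [412.0, -452.0], [641.0, -441.0], [634.0, -283.0]]
scene [1185] ((526.7745361328125, -367.0411071777344), (233.19622802734375, 155.83299255371094), 2.77272891998291) [[407.0, -295.0], [414.0, -451.0], [647.0, -439.0], [639.0, -284.0]]
[([276.2, 85.2], [262, 74, 29, 23, 636]), ([501.4, 355.1], [484, 327, 28, 57, 536])] [([308.7, 189.5], [305, 185, 9, 10, 82])]
```

Request:
move_arm --deltas '[{"x": 0.25, "y": 0.04, "z": 0, "wx": 0, "wy": 0, "wz": 0, "claw": 0.2}, {"x": 0.5, "y": 0.09, "z": 0.05, "wx": 0, "wy": 0, "wz": 0, "claw": 0.2}, {"x": 0.611, "y": 0.101, "z": 0.2, "wx": 0, "wy": 0, "wz": 0, "claw": 0.2}, {"x": 0.611, "y": 0.101, "z": 0.45, "wx": 0, "wy": 0, "wz": 0, "claw": 0.2}, {"x": 0.611, "y": 0.101, "z": 0.68, "wx": 0, "wy": 0, "wz": 0, "claw": 0.2}, {"x": 0.611, "y": 0.101, "z": 0.795, "wx": 0, "wy": 0, "wz": 0, "claw": 0.2}, {"x": 0.611, "y": 0.101, "z": 0.795, "wx": 0, "wy": 0, "wz": 0, "claw": 0.2}, {"x": 0.611, "y": 0.101, "z": 0.795, "wx": 0, "wy": 0, "wz": 0, "claw": 0.2}, {"x": 0.611, "y": 0.101, "z": 0.795, "wx": 0, "wy": 0, "wz": 0, "claw": -1}, {"x": 0.611, "y": 0.101, "z": 0.795, "wx": 0, "wy": 0, "wz": 0, "claw": -1}, {"x": 0.611, "y": 0.101, "z": 0.795, "wx": 0, "wy": 0, "wz": 0, "claw": -1}, {"x": 0.611, "y": 0.101, "z": 0.795, "wx": 0, "wy": 0, "wz": 0, "claw": -1}]'

```text
clock: 23.55
tool_pos: [559.2, 88.0, 40.0]
orientation: [0.729, 0.685, 0.001, 0.001]
ft_force: [-1.0, -0.0, 6.6]
grip_width: 33.3
grasp_force: 46.2
```

Request:
move_arm --deltas '[{"x": -0.05, "y": 0, "z": -0.007, "wx": 0, "wy": 0, "wz": 0, "claw": -1}, {"x": -0.15, "y": 0, "z": -0.007, "wx": 0, "wy": 0, "wz": 0, "claw": -1}, {"x": -0.25, "y": 0, "z": -0.007, "wx": 0, "wy": 0, "wz": 0, "claw": -1}, {"x": -0.35, "y": 0, "z": -0.01, "wx": 0, "wy": 0, "wz": 0, "claw": -1}, {"x": -0.4, "y": 0, "z": -0.1, "wx": 0, "wy": 0, "wz": 0, "claw": -1}, {"x": -0.4, "y": 0, "z": -0.35, "wx": 0, "wy": 0, "wz": 0, "claw": -1}, {"x": -0.5, "y": -0.05, "z": -0.6, "wx": 0, "wy": 0, "wz": 0, "claw": -1}, {"x": -0.7, "y": -0.1, "z": -0.65, "wx": 0, "wy": 0, "wz": 0, "claw": -1}, {"x": -0.9, "y": -0.1, "z": -0.65, "wx": 0, "wy": 0, "wz": 0, "claw": -1}, {"x": -0.9, "y": -0.1, "z": -0.65, "wx": 0, "wy": 0, "wz": 0, "claw": -1}]'

```text
clock: 24.8
tool_pos: [525.5, -94.1, 168.0]
orientation: [0.73, 0.683, -0.001, 0.0]
ft_force: [-0.7, 0.6, -1.1]
grip_width: 32.7
grasp_force: 45.3
```

Request:
move_arm --deltas '[{"x": -0.25, "y": 0.015, "z": 0, "wx": 0, "wy": 0, "wz": -0.05, "claw": -1}, {"x": -0.5, "y": 0.03, "z": 0, "wx": 0, "wy": 0, "wz": -0.11, "claw": -1}, {"x": -0.75, "y": 0.045, "z": 0, "wx": 0, "wy": 0, "wz": -0.11, "claw": -1}, {"x": -0.95, "y": 0.055, "z": 0, "wx": 0, "wy": 0, "wz": -0.11, "claw": -1}, {"x": -0.95, "y": 0.055, "z": 0, "wx": 0, "wy": 0, "wz": -0.11, "claw": -1}, {"x": -0.95, "y": 0.055, "z": 0, "wx": 0, "wy": 0, "wz": -0.11, "claw": -1}, {"x": -0.95, "y": 0.055, "z": 0, "wx": 0, "wy": 0, "wz": -0.11, "claw": -1}]'

```text
clock: 25.68
tool_pos: [525.3, -279.2, 168.0]
orientation: [0.688, 0.726, 0.0, -0.001]
ft_force: [0.9, -0.1, -1.1]
grip_width: 32.7
grasp_force: 45.3
```

Run:
```python
from h import *
print(r.read_state()['tool_pos'],r.read_state()['grip_width'],local(np.array([524.5,-377.4,20])-r.read_state()['tool_pos'])); tray()
```

```text
[ 525.30203946 -279.20694021  168.03316911] 32.68392648824821 [-0.49080087 -0.02978483  0.73968632]
top [129, 209] ((522.77490234375, -364.98590087890625), (230.09849548339844, 151.77377319335938), 3.0587656497955322) [[404.0, -295.0], [412.0, -447.0], [642.0, -435.0], [634.0, -283.0]]
scene [1119] ((526.3590087890625, -366.4836730957031), (233.2654571533203, 157.07681274414062), 2.8069467544555664) [[406.0, -294.0], [414.0, -451.0], [647.0, -439.0], [639.0, -282.0]]
```

Tray unmoved. Place it in the middle lane.

Request:
move_arm --deltas '[{"x": -0.25, "y": -0.015, "z": 0, "wx": 0, "wy": 0, "wz": 0, "claw": -1}, {"x": -0.491, "y": -0.03, "z": 0.05, "wx": 0, "wy": 0, "wz": 0, "claw": -1}, {"x": -0.491, "y": -0.03, "z": 0.3, "wx": 0, "wy": 0, "wz": 0, "claw": -1}, {"x": -0.491, "y": -0.03, "z": 0.5, "wx": 0, "wy": 0, "wz": 0, "claw": -1}, {"x": -0.491, "y": -0.03, "z": 0.66, "wx": 0, "wy": 0, "wz": 0, "claw": -1}, {"x": -0.491, "y": -0.03, "z": 0.72, "wx": 0, "wy": 0, "wz": 0, "claw": -1}, {"x": -0.491, "y": -0.03, "z": 0.735, "wx": 0, "wy": 0, "wz": 0, "claw": -1}, {"x": -0.491, "y": -0.03, "z": 0.735, "wx": 0, "wy": 0, "wz": 0, "claw": -1}, {"x": -0.491, "y": -0.03, "z": 0.735, "wx": 0, "wy": 0, "wz": 0, "claw": -1}]'

```text
clock: 26.9
tool_pos: [525.6, -379.6, 22.9]
orientation: [0.688, 0.725, 0.0, 0.001]
ft_force: [0.2, 0.2, -1.2]
grip_width: 33.0
grasp_force: 45.3
```

Request:
move_arm --deltas '[{"x": 0, "y": 0, "z": 0, "wx": 0, "wy": 0, "wz": 0, "claw": 0.05}, {"x": 0, "y": 0, "z": 0, "wx": 0, "wy": 0, "wz": 0, "claw": 0.05}, {"x": 0, "y": 0, "z": -0.2, "wx": 0, "wy": 0, "wz": 0, "claw": 0.05}, {"x": 0, "y": 0, "z": -0.45, "wx": 0, "wy": 0, "wz": 0, "claw": 0.05}, {"x": 0, "y": 0, "z": -0.8, "wx": 0, "wy": 0, "wz": 0, "claw": 0.1}, {"x": 0, "y": 0, "z": -0.9, "wx": 0, "wy": 0, "wz": 0, "claw": -1}, {"x": 0, "y": 0, "z": -0.9, "wx": 0, "wy": 0, "wz": 0, "claw": -1}]'

```text
clock: 27.78
tool_pos: [526.0, -380.1, 204.7]
orientation: [0.688, 0.725, 0.0, 0.003]
ft_force: [-0.4, -0.6, -0.3]
grip_width: 11.2
grasp_force: 0.0
```

Request:
move_arm --deltas '[{"x": 0.25, "y": 0.01, "z": 0, "wx": 0, "wy": 0, "wz": 0.05, "claw": -1}, {"x": 0.5, "y": 0.02, "z": 0, "wx": 0, "wy": 0, "wz": 0.11, "claw": -1}, {"x": 0.75, "y": 0.03, "z": 0, "wx": 0, "wy": 0, "wz": 0.11, "claw": -1}, {"x": 0.95, "y": 0.034, "z": 0, "wx": 0, "wy": 0, "wz": 0.11, "claw": -1}]'

```text
clock: 28.28
tool_pos: [520.2, -186.4, 199.3]
orientation: [0.729, 0.685, -0.0, -0.002]
ft_force: [-0.1, -0.3, -0.0]
grip_width: -0.0
grasp_force: 0.0
```

Request:
move_arm --deltas '[{"x": 0.25, "y": -0.02, "z": 0, "wx": 0, "wy": 0, "wz": 0, "claw": -1}, {"x": 0.5, "y": -0.04, "z": 0, "wx": 0, "wy": 0, "wz": 0, "claw": -1}, {"x": 0.75, "y": -0.06, "z": 0, "wx": 0, "wy": 0, "wz": 0, "claw": -1}, {"x": 0.947, "y": -0.075, "z": 0, "wx": 0, "wy": 0, "wz": 0, "claw": -1}]'

```text
clock: 28.78
tool_pos: [516.9, 3.1, 199.4]
orientation: [0.729, 0.685, -0.001, -0.001]
ft_force: [0.7, 0.3, 0.4]
grip_width: 0.3
grasp_force: 0.0
```

Request:
move_arm --deltas '[{"x": 0.25, "y": -0.02, "z": 0, "wx": 0, "wy": 0, "wz": 0, "claw": -1}, {"x": 0.5, "y": -0.04, "z": 0, "wx": 0, "wy": 0, "wz": 0, "claw": -1}, {"x": 0.75, "y": -0.06, "z": 0, "wx": 0, "wy": 0, "wz": 0, "claw": -1}, {"x": 0.947, "y": -0.075, "z": 0, "wx": 0, "wy": 0, "wz": 0, "claw": -1}, {"x": 0.947, "y": -0.075, "z": 0, "wx": 0, "wy": 0, "wz": 0, "claw": -1}, {"x": 0.947, "y": -0.075, "z": 0, "wx": 0, "wy": 0, "wz": 0, "claw": -1}]'

```text
clock: 29.52
tool_pos: [514.5, 190.4, 199.9]
orientation: [0.729, 0.685, -0.001, -0.0]
ft_force: [1.1, -0.1, -0.2]
grip_width: -0.1
grasp_force: 0.0
```

Run:
```python
from h import *
print(r.read_state()['tool_pos'],local(np.array([513,251,80])-r.read_state()['tool_pos'])); tray()
```

```text
[514.5363527  190.3937741  199.91675894] [ 0.30298344 -0.02505456  0.59913346]
top [1174] ((522.9992065429688, -367.4460144042969), (229.94708251953125, 157.45179748535156), 2.7350029945373535) [[404.0, -294.0], [412.0, -452.0], [642.0, -441.0], [634.0, -283.0]]
scene [1142] ((526.6184692382812, -367.30908203125), (232.8175048828125, 155.31289672851562), 2.7727224826812744) [[407.0, -295.0], [414.0, -451.0], [647.0, -439.0], [639.0, -284.0]]
```

Request:
move_arm --deltas '[{"x": 0.2, "y": -0.015, "z": 0, "wx": 0, "wy": 0, "wz": 0, "claw": -1}, {"x": 0.303, "y": -0.025, "z": 0, "wx": 0, "wy": 0, "wz": 0, "claw": -1}, {"x": 0.303, "y": -0.025, "z": 0.15, "wx": 0, "wy": 0, "wz": 0, "claw": -1}, {"x": 0.303, "y": -0.025, "z": 0.4, "wx": 0, "wy": 0, "wz": 0, "claw": -1}, {"x": 0.303, "y": -0.025, "z": 0.55, "wx": 0, "wy": 0, "wz": 0, "claw": -1}, {"x": 0.303, "y": -0.025, "z": 0.6, "wx": 0, "wy": 0, "wz": 0, "claw": -1}, {"x": 0.303, "y": -0.025, "z": 0.6, "wx": 0, "wy": 0, "wz": 0, "claw": -1}]'

```text
clock: 30.5
tool_pos: [514.4, 251.5, 81.3]
orientation: [0.729, 0.684, -0.0, 0.0]
ft_force: [-0.5, -0.2, 0.0]
grip_width: 0.0
grasp_force: 0.0
```

Request:
move_arm --deltas '[{"x": -0.05, "y": 0, "z": 0, "wx": 0, "wy": 0, "wz": 0, "claw": -1}, {"x": -0.1, "y": 0, "z": 0, "wx": 0, "wy": 0, "wz": 0, "claw": -1}, {"x": -0.15, "y": 0, "z": 0, "wx": 0, "wy": 0, "wz": 0, "claw": -1}, {"x": -0.2, "y": 0, "z": 0, "wx": 0, "wy": 0, "wz": 0, "claw": -1}, {"x": -0.25, "y": 0, "z": 0, "wx": 0, "wy": 0, "wz": 0, "claw": -1}, {"x": -0.3, "y": 0, "z": 0, "wx": 0, "wy": 0, "wz": 0, "claw": -1}, {"x": -0.33, "y": 0, "z": 0, "wx": 0, "wy": 0, "wz": 0, "claw": -1}, {"x": -0.36, "y": 0, "z": 0, "wx": 0, "wy": 0, "wz": 0, "claw": -1}, {"x": -0.38, "y": 0, "z": 0, "wx": 0, "wy": 0, "wz": 0, "claw": -1}, {"x": -0.4, "y": 0, "z": 0, "wx": 0, "wy": 0, "wz": 0, "claw": -1}, {"x": -0.42, "y": 0, "z": 0, "wx": 0, "wy": 0, "wz": 0, "claw": -1}, {"x": -0.42, "y": 0, "z": 0, "wx": 0, "wy": 0, "wz": 0, "claw": -1}]'

```text
clock: 32.0
tool_pos: [509.6, 172.5, 82.0]
orientation: [0.73, 0.683, 0.004, -0.003]
ft_force: [-0.3, 17.7, 3.2]
grip_width: -0.1
grasp_force: 8.8
```

Request:
move_arm --deltas '[{"x": 0.1, "y": 0, "z": 0, "wx": 0, "wy": 0, "wz": 0, "claw": -1}, {"x": 0.2, "y": 0, "z": -0.1, "wx": 0, "wy": 0, "wz": 0, "claw": -1}, {"x": 0.2, "y": 0, "z": -0.4, "wx": 0, "wy": 0, "wz": 0, "claw": -1}, {"x": -0.1, "y": 0, "z": -0.6, "wx": 0, "wy": 0, "wz": 0, "claw": 0.2}, {"x": -0.4, "y": 0, "z": -0.6, "wx": 0, "wy": 0, "wz": 0, "claw": 0.2}, {"x": -0.7, "y": 0, "z": -0.6, "wx": 0, "wy": 0, "wz": 0, "claw": 0.2}, {"x": -0.75, "y": 0, "z": -0.6, "wx": 0, "wy": 0, "wz": 0, "claw": 0.2}, {"x": -0.75, "y": 0, "z": -0.6, "wx": 0, "wy": 0, "wz": 0, "claw": 0.2}, {"x": -0.75, "y": 0, "z": -0.6, "wx": 0, "wy": 0, "wz": 0, "claw": 0.2}]'

```text
clock: 33.12
tool_pos: [499.2, 19.2, 200.9]
orientation: [0.729, 0.685, -0.0, -0.001]
ft_force: [-0.2, 0.5, 0.9]
grip_width: 51.3
grasp_force: 0.0
```

Run:
```python
from h import *
p=r.read_state()['tool_pos'];c=r.calibration("wrist");w=r.get_image("wrist");s=r.get_image("scene")
a=[b for b in blobs(w,(20,90,90),(35,255,255),200,(100,60,400,240))[0]];b=[b for b in blobs(s,(20,90,90),(35,255,255),20,(290,140,330,220))[0]];print(a,b)
cap=tri(ray("wrist",a[0][0],c),ray("scene",b[0][0]));print(cap)
# grip = cap centre + 11 (cap half)+8 gap+ 14 along cooler x
g=cap[0][:2]+33*np.array([.064,.998]);print(p,g,local(np.r_[g,37]-p))
```

```text
[([253.9, 135.9], [241, 125, 27, 23, 592])] [([307.3, 173.4], [303, 169, 9, 9, 68])]
(array([499.64270383,  57.46554717,  42.06839685]), np.float64(0.974970877100977))
[499.1790738   19.21731772 200.86043124] [501.75470383  90.39954717] [ 0.35597036 -0.00812431  0.81933736]
```

Request:
move_arm --deltas '[{"x": 0.2, "y": -0.008, "z": 0, "wx": 0, "wy": 0, "wz": 0, "claw": 0.2}, {"x": 0.36, "y": -0.008, "z": 0.1, "wx": 0, "wy": 0, "wz": 0, "claw": 0.2}, {"x": 0.36, "y": -0.008, "z": 0.35, "wx": 0, "wy": 0, "wz": 0, "claw": 0.2}, {"x": 0.36, "y": -0.008, "z": 0.55, "wx": 0, "wy": 0, "wz": 0, "claw": 0.2}, {"x": 0.36, "y": -0.008, "z": 0.72, "wx": 0, "wy": 0, "wz": 0, "claw": 0.2}, {"x": 0.36, "y": -0.008, "z": 0.815, "wx": 0, "wy": 0, "wz": 0, "claw": 0.2}, {"x": 0.36, "y": -0.008, "z": 0.815, "wx": 0, "wy": 0, "wz": 0, "claw": 0.2}, {"x": 0.36, "y": -0.008, "z": 0.815, "wx": 0, "wy": 0, "wz": 0, "claw": 0.2}, {"x": 0.36, "y": -0.008, "z": 0.815, "wx": 0, "wy": 0, "wz": 0, "claw": -1}, {"x": 0.36, "y": -0.008, "z": 0.815, "wx": 0, "wy": 0, "wz": 0, "claw": -1}, {"x": 0.36, "y": -0.008, "z": 0.815, "wx": 0, "wy": 0, "wz": 0, "claw": -1}, {"x": 0.36, "y": -0.008, "z": 0.815, "wx": 0, "wy": 0, "wz": 0, "claw": -1}]'

```text
clock: 34.72
tool_pos: [503.5, 90.4, 39.6]
orientation: [0.729, 0.685, 0.001, 0.001]
ft_force: [-0.3, 0.4, 6.0]
grip_width: 33.0
grasp_force: 46.1
```

Request:
move_arm --deltas '[{"x": -0.05, "y": 0, "z": -0.007, "wx": 0, "wy": 0, "wz": 0, "claw": -1}, {"x": -0.15, "y": 0, "z": -0.007, "wx": 0, "wy": 0, "wz": 0, "claw": -1}, {"x": -0.25, "y": 0, "z": -0.007, "wx": 0, "wy": 0, "wz": 0, "claw": -1}, {"x": -0.35, "y": 0, "z": -0.01, "wx": 0, "wy": 0, "wz": 0, "claw": -1}, {"x": -0.4, "y": 0, "z": -0.1, "wx": 0, "wy": 0, "wz": 0, "claw": -1}, {"x": -0.4, "y": 0, "z": -0.35, "wx": 0, "wy": 0, "wz": 0, "claw": -1}, {"x": -0.5, "y": 0, "z": -0.6, "wx": 0, "wy": 0, "wz": 0, "claw": -1}, {"x": -0.7, "y": 0, "z": -0.75, "wx": 0, "wy": 0, "wz": 0, "claw": -1}, {"x": -0.9, "y": 0.1, "z": -0.75, "wx": 0, "wy": 0, "wz": 0, "claw": -1}, {"x": -0.9, "y": 0.1, "z": -0.75, "wx": 0, "wy": 0, "wz": 0, "claw": -1}, {"x": -0.9, "y": 0.1, "z": -0.75, "wx": 0, "wy": 0, "wz": 0, "claw": -1}]'

```text
clock: 36.1
tool_pos: [509.9, -90.7, 187.5]
orientation: [0.729, 0.684, -0.001, -0.001]
ft_force: [-0.1, 0.6, -0.7]
grip_width: 33.1
grasp_force: 45.3
```

Request:
move_arm --deltas '[{"x": -0.24, "y": 0.09, "z": 0, "wx": 0, "wy": 0, "wz": -0.05, "claw": -1}, {"x": -0.48, "y": 0.18, "z": 0, "wx": 0, "wy": 0, "wz": -0.108, "claw": -1}, {"x": -0.72, "y": 0.27, "z": 0, "wx": 0, "wy": 0, "wz": -0.108, "claw": -1}, {"x": -0.93, "y": 0.36, "z": 0, "wx": 0, "wy": 0, "wz": -0.108, "claw": -1}, {"x": -0.93, "y": 0.36, "z": 0, "wx": 0, "wy": 0, "wz": -0.108, "claw": -1}, {"x": -0.93, "y": 0.36, "z": 0, "wx": 0, "wy": 0, "wz": -0.108, "claw": -1}, {"x": -0.93, "y": 0.36, "z": 0, "wx": 0, "wy": 0, "wz": -0.108, "claw": -1}]'

```text
clock: 36.98
tool_pos: [570.8, -278.9, 188.2]
orientation: [0.688, 0.725, 0.0, -0.001]
ft_force: [-1.0, -0.1, -1.3]
grip_width: 33.0
grasp_force: 45.3
```

Run:
```python
from h import *
print(r.read_state()['tool_pos'],r.read_state()['grip_width'],local(np.array([598,-374.5,21])-r.read_state()['tool_pos'])); tray()
cv2.imwrite("pics/w8.png",r.get_image("wrist"))
```

```text
[ 570.75650429 -278.90202817  188.20470744] 32.960929503761854 [-0.48528282  0.11197206  0.83542068]
top [131, 389] ((522.4100341796875, -367.8389587402344), (228.7586212158203, 156.74996948242188), 2.167433977127075) [[405.0, -294.0], [411.0, -450.0], [640.0, -442.0], [634.0, -285.0]]
scene [980] ((526.565673828125, -366.6303405761719), (233.57369995117188, 156.67376708984375), 2.77272891998291) [[406.0, -294.0], [414.0, -451.0], [647.0, -439.0], [639.0, -283.0]]
```

View pics/w8.png

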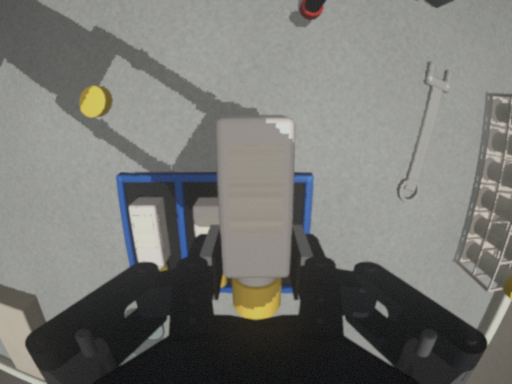

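Two bottles lie in the near and middle lanes (at (150,235) and (205,225)), third is held straight. Place it in the far lane.

Request:
move_arm --deltas '[{"x": -0.25, "y": 0.06, "z": 0, "wx": 0, "wy": 0, "wz": 0, "claw": -1}, {"x": -0.48, "y": 0.112, "z": 0.05, "wx": 0, "wy": 0, "wz": 0, "claw": -1}, {"x": -0.48, "y": 0.112, "z": 0.3, "wx": 0, "wy": 0, "wz": 0, "claw": -1}, {"x": -0.48, "y": 0.112, "z": 0.55, "wx": 0, "wy": 0, "wz": 0, "claw": -1}, {"x": -0.48, "y": 0.112, "z": 0.74, "wx": 0, "wy": 0, "wz": 0, "claw": -1}, {"x": -0.48, "y": 0.112, "z": 0.81, "wx": 0, "wy": 0, "wz": 0, "claw": -1}, {"x": -0.48, "y": 0.112, "z": 0.835, "wx": 0, "wy": 0, "wz": 0, "claw": -1}, {"x": -0.48, "y": 0.112, "z": 0.835, "wx": 0, "wy": 0, "wz": 0, "claw": -1}, {"x": -0.48, "y": 0.112, "z": 0.835, "wx": 0, "wy": 0, "wz": 0, "claw": -1}]'

```text
clock: 38.25
tool_pos: [599.6, -376.3, 23.3]
orientation: [0.689, 0.725, 0.0, 0.002]
ft_force: [0.1, -0.5, -0.2]
grip_width: 32.7
grasp_force: 45.3
```

Request:
move_arm --deltas '[{"x": 0, "y": 0, "z": 0, "wx": 0, "wy": 0, "wz": 0, "claw": 0.05}, {"x": 0, "y": 0, "z": 0, "wx": 0, "wy": 0, "wz": 0, "claw": 0.05}, {"x": 0, "y": 0, "z": -0.2, "wx": 0, "wy": 0, "wz": 0, "claw": 0.05}, {"x": 0, "y": 0, "z": -0.45, "wx": 0, "wy": 0, "wz": 0, "claw": 0.05}, {"x": 0, "y": 0, "z": -0.8, "wx": 0, "wy": 0, "wz": 0, "claw": 0}, {"x": 0.2, "y": 0, "z": -0.9, "wx": 0, "wy": 0, "wz": 0, "claw": 0}, {"x": 0.4, "y": 0, "z": -0.9, "wx": 0, "wy": 0, "wz": 0, "claw": 0}, {"x": 0.4, "y": 0, "z": -0.9, "wx": 0, "wy": 0, "wz": 0, "claw": 0}, {"x": 0.4, "y": 0, "z": -0.9, "wx": 0, "wy": 0, "wz": 0, "claw": 0}]'

```text
clock: 39.38
tool_pos: [594.5, -296.0, 201.5]
orientation: [0.689, 0.725, -0.0, 0.0]
ft_force: [-0.5, 0.4, 0.9]
grip_width: 42.7
grasp_force: 0.0
```

Run:
```python
from h import *
c=r.calibration("wrist");cv2.imwrite("pics/w9.png",r.get_image("wrist"));np.save("w9.npy",c,allow_pickle=True)
t=r.get_image("top");s=r.get_image("scene");cv2.imwrite("pics/top9.png",t);cv2.imwrite("pics/scene9.png",s)
v=np.hstack([cv2.resize(t[130:270,230:390],None,fx=2.5,fy=2.5),cv2.resize(s[130:270,110:270],None,fx=2.5,fy=2.5)]);cv2.imwrite("pics/c9.png",v)
for n,i,bx in(("top",t,(300,150,390,260)),("scene",s,(120,140,230,260))): print(blobs(i,(20,90,60),(35,255,255),8,bx)[0])
print(r.read_state()['tool_pos'])
```

```text
[([358.1, 170.3], [354, 167, 9, 7, 47]), ([359.8, 193.6], [355, 189, 10, 11, 89]), ([360.5, 218.4], [357, 215, 8, 10, 51])]
[([215.9, 152.5], [210, 147, 13, 12, 119]), ([144.3, 176.0], [140, 171, 10, 11, 93]), ([144.0, 197.7], [140, 192, 10, 12, 94]), ([143.8, 220.8], [139, 215, 11, 12, 107])]
[ 594.42452047 -296.6812396   200.79915583]
```

View pics/c9.png

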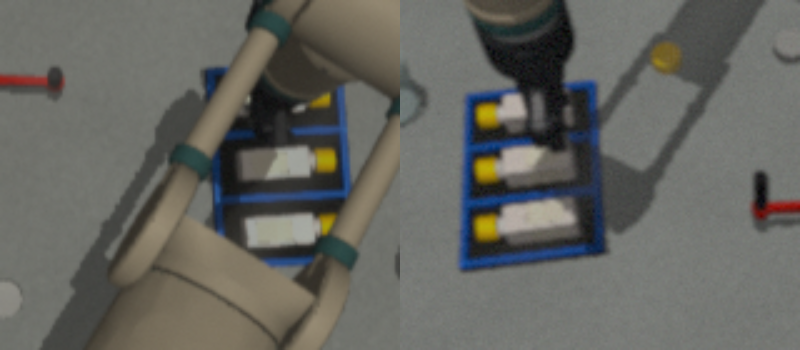

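Run:
```python
from h import *
for a,b in(((358.1,170.3),(144.3,176)),((359.8,193.6),(144,197.7)),((360.5,218.4),(143.8,220.8))): print("cap",tri(ray("top",a),ray("scene",b)),plane("scene",b,21)[:2],plane("top",a,21)[:2])
for n,f,bx in(("top","top9",(225,140,270,180)),("scene","scene9",(235,180,275,230))):
    g=cv2.cvtColor(cv2.imread(f"pics/{f}.png"),cv2.COLOR_BGR2HSV); m=((g[...,2]<70)).astype(np.uint8); k=np.zeros_like(m);k[bx[1]:bx[3],bx[0]:bx[2]]=1
    nn,l,s,c=cv2.connectedComponentsWithStats(m*k); print(n,[(c[i].round(1),s[i]) for i in range(1,nn) if s[i][4]>6])
print(tri(ray("top",(252,161)),ray("scene",(254,200.5))))
```

```text
cap (array([ 575.92557491, -365.97333249,  202.0662565 ]), np.float64(1.505576836224105)) [ 452.43161801 -421.51850247] [ 594.14997843 -414.16676777]
cap (array([ 527.31629113, -417.45411799,   20.90560791]), np.float64(0.08679571152810331)) [ 527.38492339 -417.33597587] [ 527.3152977  -417.51796035]
cap (array([ 451.55489718, -496.90511027, -266.62521116]), np.float64(0.9198694680496464)) [ 601.64317929 -412.86554747] [ 456.7945307  -417.89383555]
top [(array([251.5, 160.9]), array([249, 157,   6,   9,  36], dtype=int32))]
scene [(array([253.9, 205.8]), array([252, 199,   5,  15,  71], dtype=int32))]
(array([ 611.3967494 , -108.23962789,  104.12031331]), np.float64(0.9971692300458896))
```

Request:
move_arm --deltas '[{"x": 0.25, "y": 0.04, "z": 0, "wx": 0, "wy": 0, "wz": 0.05, "claw": 0}, {"x": 0.5, "y": 0.08, "z": 0, "wx": 0, "wy": 0, "wz": 0.108, "claw": 0}, {"x": 0.75, "y": 0.12, "z": 0, "wx": 0, "wy": 0, "wz": 0.108, "claw": 0}, {"x": 0.942, "y": 0.148, "z": 0, "wx": 0, "wy": 0, "wz": 0.108, "claw": 0}, {"x": 0.942, "y": 0.148, "z": 0, "wx": 0, "wy": 0, "wz": 0.108, "claw": 0}, {"x": 0.942, "y": 0.148, "z": 0, "wx": 0, "wy": 0, "wz": 0.108, "claw": 0}, {"x": 0.942, "y": 0.148, "z": 0, "wx": 0, "wy": 0, "wz": 0.108, "claw": 0}]'

```text
clock: 40.4
tool_pos: [614.6, -107.5, 201.1]
orientation: [0.73, 0.684, -0.0, 0.0]
ft_force: [0.9, 0.1, 0.6]
grip_width: 42.9
grasp_force: 0.0
```

Run:
```python
from h import *
p=r.read_state()['tool_pos'];print(p,local(np.array([614.5,-107,81])-p))
t=r.get_image("top");g=cv2.cvtColor(t,cv2.COLOR_BGR2HSV)
print(blobs(t,(0,150,60),(4,255,255),20,(180,130,280,200))[0])
H=np.array([622.9,89.3]);v0=np.array([427.6,102.5])-H;v0*=197/np.hypot(*v0)
def P(t): c,s=np.cos(t),np.sin(t);return H+np.array([c*v0[0]-s*v0[1],s*v0[0]+c*v0[1]])
print(P(1.6))
for a,b in((1.6,.8),(.8,-0.01)):
  for q in np.linspace(a,b,9)[1:]: print(round(q,2),local(np.r_[P(q)-P(a),0]).round(3)[:2])
```

```text
[ 614.60756988 -107.51200631  201.065108  ] [ 2.85020793e-03 -5.91259958e-04  6.00324182e-01]
[([192.9, 159.9], [186, 158, 16, 4, 49]), ([227.4, 161.3], [214, 160, 29, 4, 80])]
[ 615.36028494 -107.55566463]
1.5 [ 0.002 -0.098]
1.4 [ 0.014 -0.196]
1.3 [ 0.036 -0.292]
1.2 [ 0.068 -0.385]
1.1 [ 0.108 -0.475]
1.0 [ 0.157 -0.56 ]
0.9 [ 0.215 -0.64 ]
0.8 [ 0.28  -0.714]
0.7 [ 0.073 -0.068]
0.6 [ 0.153 -0.128]
0.5 [ 0.238 -0.179]
0.4 [ 0.328 -0.222]
0.29 [ 0.422 -0.255]
0.19 [ 0.519 -0.279]
0.09 [ 0.618 -0.293]
-0.01 [ 0.717 -0.297]
```

Request:
move_arm --deltas '[{"x": 0, "y": 0, "z": 0.25, "wx": 0, "wy": 0, "wz": 0, "claw": 0}, {"x": 0, "y": 0, "z": 0.48, "wx": 0, "wy": 0, "wz": 0, "claw": 0}, {"x": 0, "y": 0, "z": 0.6, "wx": 0, "wy": 0, "wz": 0, "claw": 0}, {"x": 0, "y": 0, "z": 0.6, "wx": 0, "wy": 0, "wz": 0, "claw": 0}, {"x": 0, "y": 0, "z": 0.6, "wx": 0, "wy": 0, "wz": 0, "claw": -1}, {"x": 0, "y": 0, "z": 0.6, "wx": 0, "wy": 0, "wz": 0, "claw": -1}, {"x": 0, "y": 0, "z": 0.6, "wx": 0, "wy": 0, "wz": 0, "claw": -1}, {"x": 0, "y": 0, "z": 0.6, "wx": 0, "wy": 0, "wz": 0, "claw": -1}]' --squeeze 30

```text
clock: 41.45
tool_pos: [615.9, -106.7, 82.9]
orientation: [0.729, 0.685, 0.001, 0.002]
ft_force: [1.6, -2.3, 5.3]
grip_width: 15.1
grasp_force: 29.9
```

Request:
move_arm --deltas '[{"x": 0.002, "y": -0.098, "z": 0, "wx": 0, "wy": 0, "wz": 0, "claw": -1}, {"x": 0.014, "y": -0.196, "z": 0, "wx": 0, "wy": 0, "wz": 0, "claw": -1}, {"x": 0.036, "y": -0.292, "z": 0, "wx": 0, "wy": 0, "wz": 0, "claw": -1}, {"x": 0.068, "y": -0.385, "z": 0, "wx": 0, "wy": 0, "wz": 0, "claw": -1}, {"x": 0.108, "y": -0.475, "z": 0, "wx": 0, "wy": 0, "wz": 0, "claw": -1}, {"x": 0.157, "y": -0.56, "z": 0, "wx": 0, "wy": 0, "wz": 0, "claw": -1}, {"x": 0.215, "y": -0.64, "z": 0, "wx": 0, "wy": 0, "wz": 0, "claw": -1}, {"x": 0.28, "y": -0.714, "z": 0, "wx": 0, "wy": 0, "wz": 0, "claw": -1}]'

```text
clock: 42.45
tool_pos: [476.0, -41.0, 82.5]
orientation: [0.729, 0.684, 0.001, 0.001]
ft_force: [0.9, -1.4, 6.1]
grip_width: 14.7
grasp_force: 30.5
```

Request:
move_arm --deltas '[{"x": 0.073, "y": -0.068, "z": 0, "wx": 0, "wy": 0, "wz": 0, "claw": -1}, {"x": 0.153, "y": -0.128, "z": 0, "wx": 0, "wy": 0, "wz": 0, "claw": -1}, {"x": 0.238, "y": -0.179, "z": 0, "wx": 0, "wy": 0, "wz": 0, "claw": -1}, {"x": 0.328, "y": -0.222, "z": 0, "wx": 0, "wy": 0, "wz": 0, "claw": -1}, {"x": 0.422, "y": -0.255, "z": 0, "wx": 0, "wy": 0, "wz": 0, "claw": -1}, {"x": 0.519, "y": -0.279, "z": 0, "wx": 0, "wy": 0, "wz": 0, "claw": -1}, {"x": 0.618, "y": -0.293, "z": 0, "wx": 0, "wy": 0, "wz": 0, "claw": -1}, {"x": 0.68, "y": -0.297, "z": 0, "wx": 0, "wy": 0, "wz": 0, "claw": -1}, {"x": 0.707, "y": -0.297, "z": 0, "wx": 0, "wy": 0, "wz": 0, "claw": -1}, {"x": 0.707, "y": -0.297, "z": 0, "wx": 0, "wy": 0, "wz": 0, "claw": -1}]'

```text
clock: 43.7
tool_pos: [427.5, 99.1, 82.4]
orientation: [0.727, 0.687, -0.002, 0.005]
ft_force: [4.2, -18.0, 7.5]
grip_width: 15.1
grasp_force: 30.8
```

Request:
move_arm --deltas '[{"x": 0, "y": 0, "z": 0, "wx": 0, "wy": 0, "wz": 0, "claw": 0}, {"x": 0, "y": 0, "z": 0, "wx": 0, "wy": 0, "wz": 0, "claw": 0}, {"x": 0, "y": 0, "z": -0.25, "wx": 0, "wy": 0, "wz": 0, "claw": 0}, {"x": 0, "y": 0, "z": -0.5, "wx": 0, "wy": 0, "wz": 0, "claw": -1}, {"x": -0.2, "y": 0, "z": -0.6, "wx": 0, "wy": 0, "wz": 0, "claw": -1}, {"x": -0.2, "y": 0, "z": -0.6, "wx": 0, "wy": 0, "wz": 0, "claw": -1}, {"x": -0.2, "y": 0, "z": -0.6, "wx": 0, "wy": 0, "wz": 0, "claw": -1}]'

```text
clock: 44.58
tool_pos: [421.6, 64.3, 200.5]
orientation: [0.729, 0.684, -0.0, -0.001]
ft_force: [-0.0, -0.4, -0.6]
grip_width: 0.2
grasp_force: 0.0
```

Run:
```python
from h import *
c=r.calibration("wrist");w=r.get_image("wrist");cv2.imwrite("pics/w10.png",w);np.save("w10.npy",c,allow_pickle=True)
s=r.get_image("scene");cv2.imwrite("pics/scene10.png",s);p=r.read_state()['tool_pos'];print(p)
print("green w",blobs(w,(50,80,40),(90,255,255),5)[0]);print("green s",blobs(s,(50,80,40),(90,255,255),5,(285,115,395,240))[0]);print("red s",blobs(s,(0,150,60),(4,255,255),5,(285,115,395,240))[0])
```

```text
[421.59301027  64.51428625 200.12751303]
green w [([216.4, 27.4], [202, 12, 29, 32, 761])]
green s [([350.7, 129.8], [346, 124, 10, 12, 60]), ([368.3, 132.5], [364, 130, 9, 6, 48])]
red s [([321.2, 176.3], [315, 151, 12, 53, 183]), ([325.6, 216.3], [324, 215, 5, 5, 15])]
```

View pics/w10.png

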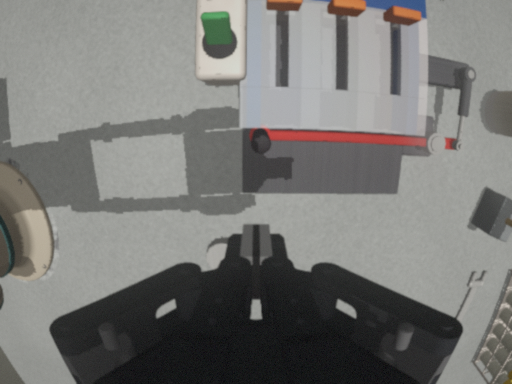

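Run:
```python
from h import *
c=np.load('w10.npy',allow_pickle=True).item()
print("pin",plane("wrist",(261,139),115,c),plane("wrist",(437,144),54,c))
s=cv2.imread("pics/scene10.png");m=blobs(s,(50,80,40),(90,255,255),5,(340,120,360,140))[1]
print("sw",tri(ray("wrist",(216.4,27.4),c),ray("scene",(350.7,129.8))),"tip",plane("wrist",(216,13),121,c),plane("scene",(354,124.5),121))
p=r.read_state()['tool_pos'];print(local(np.array([399.5,232,106])-p))
```

```text
pin [427.86537391 106.77385699 115.        ] [623.62675725  88.75760937  54.        ]
sw (array([398.05696921, 198.29469289, 102.61060196]), np.float64(1.0115077413008051)) tip [400.61714567 205.93068537 121.        ] [394.16601289 203.92226429 121.        ]
[ 0.82875303 -0.16087317  0.47146271]
```

Request:
move_arm --deltas '[{"x": 0.25, "y": -0.05, "z": 0, "wx": 0, "wy": 0, "wz": 0, "claw": -1}, {"x": 0.5, "y": -0.1, "z": 0, "wx": 0, "wy": 0, "wz": 0, "claw": -1}, {"x": 0.75, "y": -0.16, "z": 0, "wx": 0, "wy": 0, "wz": 0, "claw": -1}, {"x": 0.83, "y": -0.16, "z": 0, "wx": 0, "wy": 0, "wz": 0, "claw": -1}, {"x": 0.83, "y": -0.16, "z": 0.1, "wx": 0, "wy": 0, "wz": 0, "claw": -1}, {"x": 0.83, "y": -0.16, "z": 0.35, "wx": 0, "wy": 0, "wz": 0, "claw": -1}, {"x": 0.83, "y": -0.16, "z": 0.47, "wx": 0, "wy": 0, "wz": 0, "claw": -1}, {"x": 0.83, "y": -0.16, "z": 0.47, "wx": 0, "wy": 0, "wz": 0, "claw": -1}, {"x": 0.83, "y": -0.16, "z": 0.47, "wx": 0, "wy": 0, "wz": 0, "claw": -1}]'

```text
clock: 45.8
tool_pos: [401.9, 231.6, 107.8]
orientation: [0.729, 0.685, 0.0, 0.0]
ft_force: [-0.3, -0.7, -0.1]
grip_width: 0.1
grasp_force: 0.0
```

Request:
move_arm --deltas '[{"x": -0.05, "y": 0, "z": 0, "wx": 0, "wy": 0, "wz": 0, "claw": -1}, {"x": -0.1, "y": 0, "z": 0, "wx": 0, "wy": 0, "wz": 0, "claw": -1}, {"x": -0.13, "y": 0, "z": 0, "wx": 0, "wy": 0, "wz": 0, "claw": -1}, {"x": -0.16, "y": 0, "z": 0, "wx": 0, "wy": 0, "wz": 0, "claw": -1}, {"x": -0.18, "y": 0, "z": 0, "wx": 0, "wy": 0, "wz": 0, "claw": -1}, {"x": -0.195, "y": 0, "z": 0, "wx": 0, "wy": 0, "wz": 0, "claw": -1}, {"x": -0.195, "y": 0, "z": 0, "wx": 0, "wy": 0, "wz": 0, "claw": -1}, {"x": -0.195, "y": 0, "z": 0, "wx": 0, "wy": 0, "wz": 0, "claw": -1}]'

```text
clock: 46.8
tool_pos: [398.9, 194.0, 107.2]
orientation: [0.729, 0.684, 0.001, -0.001]
ft_force: [1.1, 7.3, -0.7]
grip_width: 0.0
grasp_force: 2.9
```

Request:
move_arm --deltas '[{"x": -0.015, "y": 0, "z": 0, "wx": 0, "wy": 0, "wz": 0, "claw": -1}, {"x": -0.02, "y": 0, "z": 0, "wx": 0, "wy": 0, "wz": 0, "claw": -1}, {"x": -0.02, "y": 0, "z": 0, "wx": 0, "wy": 0, "wz": 0, "claw": -1}]'

```text
clock: 47.18
tool_pos: [399.1, 193.5, 107.5]
orientation: [0.73, 0.683, 0.004, -0.003]
ft_force: [-0.2, 16.9, -2.1]
grip_width: 0.4
grasp_force: 7.1
```

Request:
move_arm --deltas '[{"x": 0.15, "y": 0, "z": 0, "wx": 0, "wy": 0, "wz": 0, "claw": -1}, {"x": 0.15, "y": 0, "z": -0.2, "wx": 0, "wy": 0, "wz": 0, "claw": -1}, {"x": 0, "y": 0, "z": -0.4, "wx": 0, "wy": 0, "wz": 0, "claw": -1}, {"x": -0.3, "y": 0, "z": -0.5, "wx": 0, "wy": 0, "wz": 0, "claw": -1}, {"x": -0.6, "y": 0, "z": -0.5, "wx": 0, "wy": 0, "wz": 0, "claw": -1}, {"x": -0.9, "y": 0, "z": -0.5, "wx": 0, "wy": 0, "wz": 0, "claw": -1}, {"x": -0.95, "y": 0, "z": -0.5, "wx": 0, "wy": 0, "wz": 0, "claw": -1}, {"x": -0.95, "y": 0, "z": -0.5, "wx": 0, "wy": 0, "wz": 0, "claw": -1}]'

```text
clock: 48.18
tool_pos: [385.9, -1.4, 206.9]
orientation: [0.73, 0.684, -0.0, -0.001]
ft_force: [0.1, 0.1, -0.0]
grip_width: -0.1
grasp_force: 0.0
```

Run:
```python
from h import *
w=r.get_image("wrist");t=r.get_image("top");s=r.get_image("scene");print(r.read_state()['tool_pos'],r.read_state()['ft_force'])
f=lambda i:cv2.resize(i,(400,300),interpolation=cv2.INTER_AREA)
cv2.imwrite("pics/fin.png",np.vstack([np.hstack([cv2.resize(t[140:260,100:260],(400,300)),cv2.resize(s[115:235,270:430],(400,300))]),np.hstack([cv2.resize(t[140:260,260:420],(400,300)),f(w)])]))
tray();print("green s",blobs(s,(50,80,40),(90,255,255),5,(285,115,395,240))[0],"orange",blobs(t,(5,140,100),(18,255,255),15)[0])
print("red",blobs(t,(0,150,60),(4,255,255),5,(100,130,225,260))[0])
```

```text
[3.86276656e+02 1.32779720e-01 2.07033125e+02] [ 1.20733691 -0.64248333 -0.60412675]
top [1148] ((522.9234008789062, -367.46807861328125), (229.8729248046875, 157.3153839111328), 2.8107874393463135) [[404.0, -295.0], [412.0, -452.0], [642.0, -440.0], [634.0, -283.0]]
scene [1100] ((526.8001708984375, -367.3544921875), (233.18002319335938, 155.415283203125), 2.7756354808807373) [[407.0, -295.0], [414.0, -451.0], [647.0, -439.0], [639.0, -284.0]]
green s [([345.5, 129.9], [343, 124, 7, 12, 40]), ([368.3, 132.5], [364, 130, 9, 6, 48])] orange [([129.3, 178.3], [128, 174, 4, 10, 34]), ([127.4, 199.3], [126, 195, 4, 10, 35]), ([125.5, 220.5], [124, 216, 4, 10, 36])]
red [([182.2, 151.7], [180, 149, 5, 6, 24]), ([178.0, 198.3], [173, 165, 10, 69, 275])]
```

View pics/fin.png

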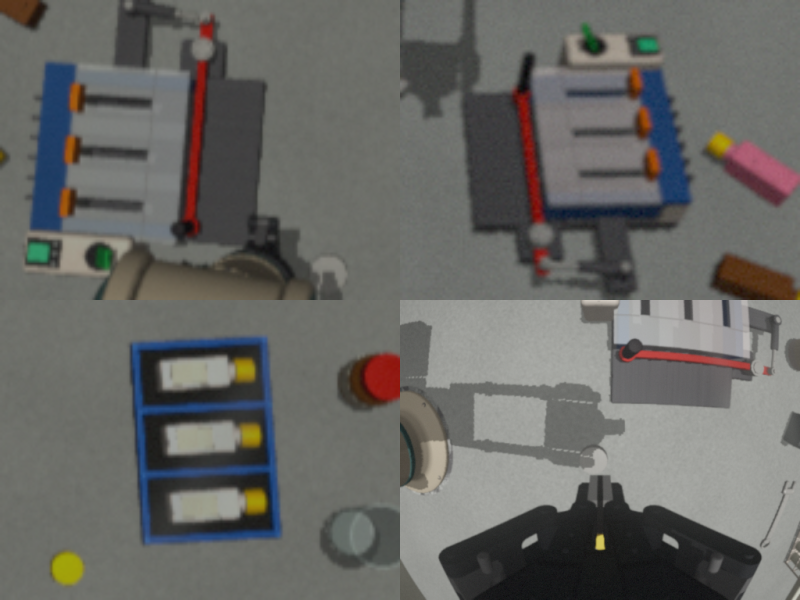

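Everything is in place: three bottles are in their lanes, the red arm reads the same pixels as at the start (shut), the ejectors are home, and the toggle leans towards the mouths at its stop.

```bash
python3 -c "
from station import r
print(r.close_job())"
```

```text
the job is handed in; nothing more can be done
None
```

I handed in the job. By the last camera check, all three bottles lie one to a lane in the tray, the arm is shut, the ejectors are home and the chiller is off; no verdict came back.

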